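# Hang the guard door on its lift-off hinges

## Robot

A 6-joint arm with a two-finger parallel gripper is mounted at the origin on a cart in front of the work surface, level with it; the furniture and walls round the work are solid. World frame = base frame: x ahead of the robot, y to its left, z up, the work surface at z = 0. Lengths are in m, angles in rad, forces in N, time in s.
With the tool pointing down it reaches from about 0.15 to 0.775 m from the base axis. Payload 6.1 kg.
Tool frame: the origin (TCP) lies on the centre line of the jaws, within the pads' length; the fingertips stand 25 mm ahead of it and the grasp point (between the pads) lies 6 mm ahead of it (env.finger_overhang is the distance from the TCP to the fingertips, in m); z points along the fingers, y is the direction in which the jaws open and shut (so a half turn about z gives the same grasp; the last joint's range is limited). The gripper opens to 85 mm and grips with 20 to 120 N. Pads are 22 mm wide; open, the fingers measure 114 mm over their backs; the gripper's body (76 mm by 85 mm) begins 54 mm behind the grasp point. The pads swing forward as they close: fully open they stand 13 mm farther back than shut.
Start: joints at [1.246, 0.126, -0.04, 1.405, 0, 1.571], TCP at [0.168, 0.498, 0.256] pointing down, gripper open.
Joint ranges: [-2.72, 2.72], [-0.95, 1.95], [-1.27, 1.35], [-1.78, 2.02], [-1.46, 1.47], [-3.14, 3.14]. Speed limits (rad/s): [2.39, 2.39, 3.01, 3.14, 3.14, 3.14].

## Interface

Orientations are given as a rotation vector (axis times angle).
In Python, from bench import env gives the robot as it stands.
- The arm moves only by the tool carry_out, never from a script. Its argument "commands" is a list of rows, each a list of 3 entries, a list of its own where there are three numbers: the turn, a rotation vector about the tool's x, y, z in rad, then the shift along the tool's x, y, z in m, then the opening, from -1 (shut) to 1 (fully open), so that 0 is half open. In form: [[[ax, ay, az], [tx, ty, tz], gripper], ...]. A call has 1 to 5 rows; each row is the pose to reach, as a shift and turn from the pose commanded when the call began, along the tool's axes at that moment; what a row does not reach only later rows make up. A row lasts 1/10 s, in which the tool goes at most 50 mm and 8.59 degrees, less where a joint would pass 70% of its speed; a pose out of reach is approached as far as the arm can. A call with a gripper value outside its range is refused whole. The fingers move at their own pace and stop on an object; the grip force is fixed at half the most. Time passes only in rows, so rows that repeat a pose let the fingers close. It gives the time, the measured TCP pose, the force and the opening at its end, in the units of the state.
- env.read_state(): the state, without advancing time (a new reading comes with each control period).
- env.get_image(name): name is "side" or "top"; returns a dict with "pixels" (400x640x3 uint8, blue, green, red), "range_z" (400x640 float32, m along the optical axis (not along the pixel's ray), 0 where there is no reading), "camera_matrix" (3x3 intrinsics, pixels), "eye" and "rotation" of the camera in the world. Camera axes: x right, y down, z forward; pixel columns grow to the right and rows downward; lengths in m; the calibration is good to about 2 mm. A picture is of the moment at which its call begins.
- env.job_done(): hands the job in, once; it reports no verdict.
The state is a dict: "t": time; "joints": joint angles; "qd": joint speeds; "joint_efforts": joint torques, N m; "position": TCP position; "ee_rot": TCP orientation; "force": force on the tool from outside, world axes, zero at the start; "torque": the same for the moment, N m; "opening": finger opening in m.
Only numpy, scipy, OpenCV 4.12 (cv2) and the standard library are available. Lean on these libraries where they do the work, as an engineer would, in place of code of your own. Each camera call takes 0.05 s, during which the arm holds its last target.

## Task

Take the loose guard door out of its leaning rest and hang it on the test enclosure: with the door standing well open (about 45 to 90 degrees), bring both hinge knuckles over the two upright hinge pins and lower it fully home before letting go. Then, with the door released, swing it shut against the stop post and leave it closed, hanging on both pins. Leave the screwdriver, bottle, tape and pliers where they are.

Things in the scene. Friction and masses are not known exactly. Their poses are not given: they have to be found in the camera images.
- door: Loose guard door, aluminium frame with clear pane, 0.28 kg: leaf 120 wide (y), 140 high (z), 10 thick (x). Origin: middle of the leaf's lower edge, mid-thickness. Own z points up the leaf, own -x is the outer face, +y points to the hinge edge, which has two knuckles. At the start it leans 30 degrees from vertical in the rest, top towards the robot's left, knuckles on the side away from the robot.
- tab (a point): Grip point of the flat pull tab standing on the middle of the door's top edge (door frame 0, 0, 156 mm; axes as the door's). The tab is 50 wide (y), 10 thick, from z = 140 to 172 mm, flush with the leaf on both faces.
- knuckle_low (a point): Centre of the lower mouth of the door's lower knuckle (door frame 0, 72, 18 mm; axes as the door's). Each knuckle is a steel tube along the door's z, bore 11, outside 19, 24 long, open at both ends.
- knuckle_up (a point): Centre of the lower mouth of the door's upper knuckle (door frame 0, 72, 98 mm; axes as the door's).
- free_edge (a point): Middle of the door's free edge, opposite the knuckles, mid-thickness (door frame 0, -60, 70 mm).
- guard: Fixed grey test enclosure, 120 deep, 180 wide, 154 high, open in front, a controller inside. Own -x is its front (to the robot), +y its left, z up; origin on the worktop, midway across, 10 mm before its front edge, in the plane of the shut door. Two hinge pins stand at its left front post. Hung and shut, the door's axes match these, its origin at (0, -6, 16) mm; it opens clockwise seen from above.
- pin_low (a point): Foot of the lower hinge pin (guard frame 0, 66, 34 mm), on the bracket that seats the knuckle: the lower knuckle's lower mouth lies here when home. Pins are vertical, on one axis, 8 in diameter, 20 long, the top 6 mm pointed. The hung door turns freely on them and stays where it is left.
- pin_up (a point): Foot of the upper pin (guard frame 0, 66, 114 mm), seat of the upper knuckle. Brackets are 8 thick and reach the axis from the post behind, so it is open to front and sides: bring the door in level, raised 22 to 45 mm above home (lower knuckle under the upper bracket, both above their pins), then go straight down.
- jamb (a point): Where the middle of the door's free edge lies when shut (guard frame 0, -66, 80 mm), just before the rubber strip of the right front post, which is the stop.
- rack: Fixed leaning rest: base plate 130 (x) x 150 (y) x 8 mm, origin at the centre of its underside, own x roughly away from the robot, y to the robot's left. The door's lower edge stands at about (0, -50, 24) mm and it leans 30 degrees towards +y on two uprights; a lip on its -y side covers its lowest 22 mm. Draw the door out along its own z by 40 mm or more.
- screwdriver: Bystander: screwdriver with red handle, 202 mm long, 27 mm high, lying flat. Origin at the middle of its underside.
- bottle: Bystander: white squeeze bottle with red tip, 47 mm wide, 134 mm high, upright. Origin at the centre of its underside.
- tape: Bystander: roll of black tape, 62 mm across, 19 mm high, lying flat. Origin at the centre of its underside.
- pliers: Bystander: pliers with blue handles, 156 mm long, 11 mm high, lying flat. Origin at the middle of its underside.

How it is judged:
On the way, in this order (a step that is already met when the one before it is completed fails the run):
1. the door, still held and standing open by 0.5 rad or more, is lowered onto both pins to within 6 mm of home (distance between knuckle_low and pin_low below 0.006 m and distance between knuckle_up and pin_up below 0.006 m and angle between the x axis of door and the x axis of guard, either way round above 0.5 rad and contact force between the fingers and door above 0.5 N), for 0.1 s.
2. the door is let go and hangs home on both pins (within 4 mm), still open by 0.4 rad or more (distance between knuckle_low and pin_low below 0.004 m and distance between knuckle_up and pin_up below 0.004 m and angle between the x axis of door and the x axis of guard, either way round above 0.4 rad and contact force between the fingers and door below 0.05 N), for 0.1 s.
At the end, for the whole second after the job is handed in: Both knuckles sit home on their pins (lower mouths within 4 mm of the pin feet), the door is upright within 0.08 rad and shut, its free edge within 12 mm (in plan) of its closed place at the stop post, and it is at rest (distance between knuckle_low and pin_low below 0.004 m and distance between knuckle_up and pin_up below 0.004 m and horizontal distance between free_edge and jamb below 0.012 m and angle between door's own z axis and vertical below 0.08 rad and linear speed of door below 0.01 m/s); the robot touches nothing.
It fails at once if a bystander (screwdriver, bottle, tape, pliers) is moved by more than 40 mm (distance of any of screwdriver, bottle, tape, pliers from where it was at the start of the episode above 0.04 m).
It also fails if it takes over 64 s, if anything falls off the work surface, if the arm or the gripper's body presses on something with over 40 N, if the wrist force passes 120 N, or if a joint passes its speed limit or range.

## Working session

There is one attempt and no reset: what is moved stays moved. The work goes in short steps, Python scripts to look and compute and a tool call to move; the robot and the scene stay as the last step left them, time stands still between calls to the robot, and variables do not carry over. Pictures are saved under pics/ and viewed, and the job is handed in when it is done.

Besides the shell and the picture viewer there is one more tool, called after "Request:" as name(argument=value, ...) on one line, values as JSON. carry_out: Moves the arm, as the interface text tells. Its arguments: {"type":"object","properties":{"commands":{"type":"array"}},"required":["commands"]}

```bash
ls; mkdir -p pics
python3 - <<'E'
from bench import env
import cv2,numpy as np
s=env.read_state();print({k:np.round(v,4).tolist() for k,v in s.items()}, env.finger_overhang)
for n in("side","top"):
    d=env.get_image(n);cv2.imwrite(f"pics/{n}0.png",d["pixels"]);np.savez(f"{n}0.npz",**d);print(n,d["camera_matrix"].round(1).tolist(),np.round(d["eye"],4),np.round(d["rotation"],4).tolist())
E
```

```text
pics
{'t': 0.0, 'joints': [1.246, 0.1264, -0.0406, 1.4054, 0.0, 1.5708], 'qd': [0.0005, -0.0008, -0.0011, -0.001, 0.0005, 0.0005], 'joint_efforts': [-0.0003, -43.5915, 35.2921, 0.0174, -0.0, 0.0], 'position': [0.1674, 0.4972, 0.2556], 'ee_rot': [-0.5079, -3.1, 0.0024], 'force': [0.3743, 0.7076, 0.6102], 'torque': [-0.0214, 0.0128, 0.0426], 'opening': 0.0852} 0.025
side [[510.4, 0.0, 324.6], [0.0, 510.4, 202.7], [0.0, 0.0, 1.0]] [-0.0483 -0.8181  1.034 ] [-2.2, 0.6058, -0.295]
top [[363.8, 0.0, 320.7], [0.0, 363.8, 198.9], [0.0, 0.0, 1.0]] [0.4973 0.1292 1.1033] [-2.1918, 2.2346, -0.0776]
```

View pics/side0.png

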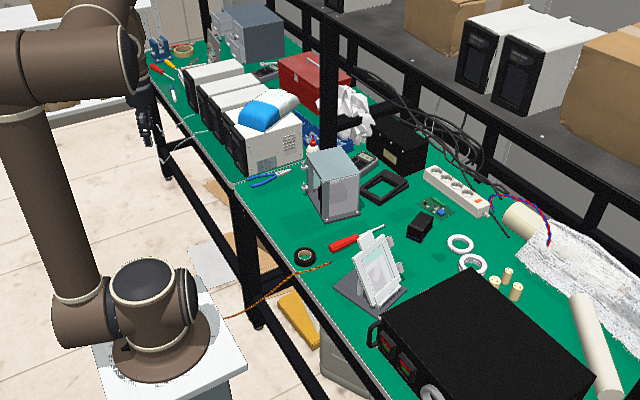

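View pics/top0.png

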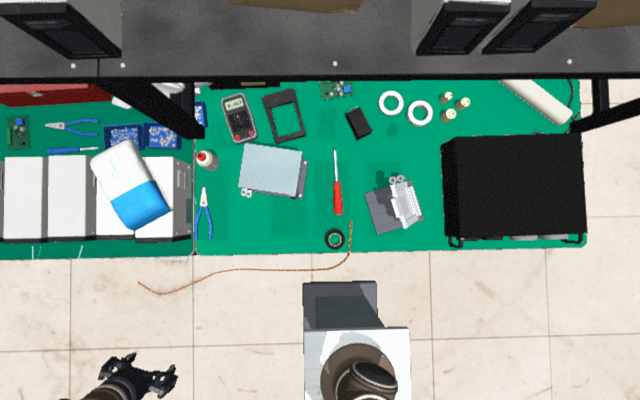

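```bash
cat > h.py <<'E'
import numpy as np,cv2
from scipy.spatial.transform import Rotation as R
def load(n): return dict(np.load(n))
def cloud(d):
    K=d["camera_matrix"];z=d["range_z"];v,u=np.mgrid[:400,:640]
    p=np.dstack([(u-K[0,2])/K[0,0]*z,(v-K[1,2])/K[1,1]*z,z])
    P=p@R.from_rotvec(d["rotation"]).as_matrix().T+d["eye"]; P[z==0]=np.nan
    return P
def proj(d,X):
    q=(np.atleast_2d(X)-d["eye"])@R.from_rotvec(d["rotation"]).as_matrix(); K=d["camera_matrix"]
    return np.c_[q[:,0]/q[:,2]*K[0,0]+K[0,2],q[:,1]/q[:,2]*K[1,1]+K[1,2]]
def crop(d,name,r0,r1,c0,c1,s):
    cv2.imwrite(name,cv2.resize(d["pixels"][r0:r1,c0:c1],None,fx=s,fy=s,interpolation=cv2.INTER_CUBIC))
E
python3 - <<'E'
from h import *
t=load("top0.npz");s=load("side0.npz")
T=cloud(t);S=cloud(s)
print("top table",T[230,300],T[240,420],"side table",S[215,260],S[260,430])
print("guard top",T[160,270],S[160,333])
crop(t,"pics/tc_guard.png",130,215,225,325,7)
crop(t,"pics/tc_rack.png",165,245,350,440,7)
crop(s,"pics/sc_guard.png",135,235,290,380,6)
crop(s,"pics/sc_rack.png",220,320,320,420,6)
E
```

```text
top table [4.51009014e-01 1.62726114e-01 7.43024930e-05] [ 0.4131812  -0.20071904  0.00280317] side table [ 0.3983796   0.2943901  -0.00158088] [ 0.72169866 -0.12392652  0.0035992 ]
guard top [0.64121779 0.23290644 0.1566496 ] [0.62767717 0.24345754 0.1540247 ]
```

View pics/tc_guard.png

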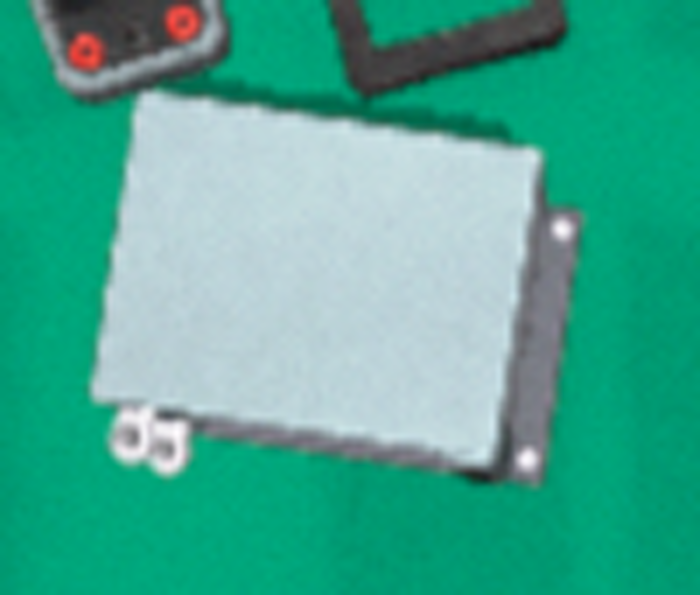

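View pics/tc_rack.png

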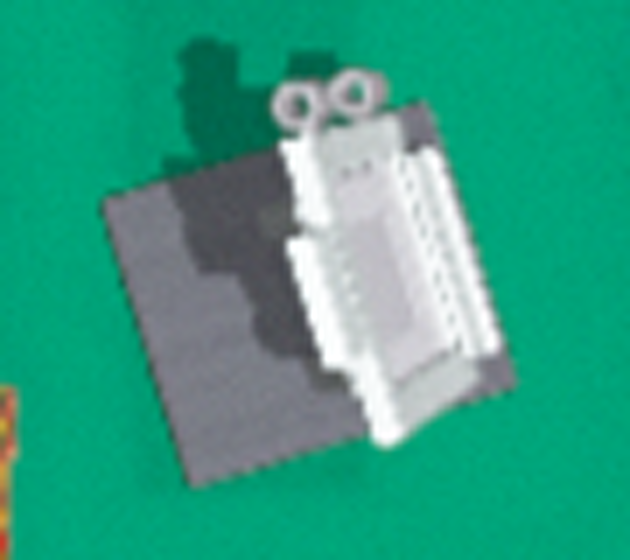

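View pics/sc_guard.png

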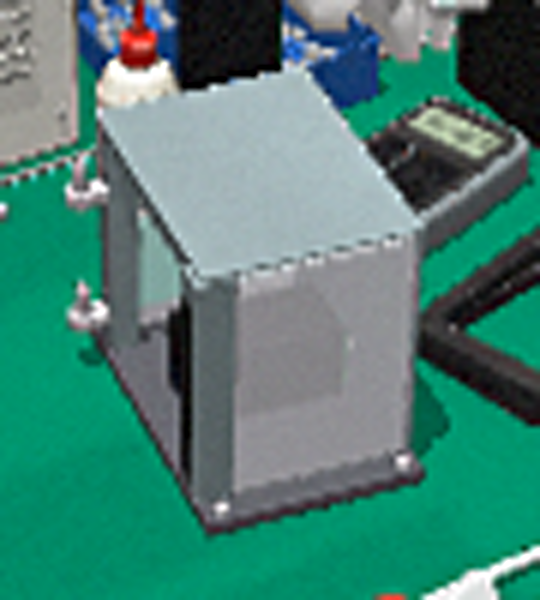

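View pics/sc_rack.png

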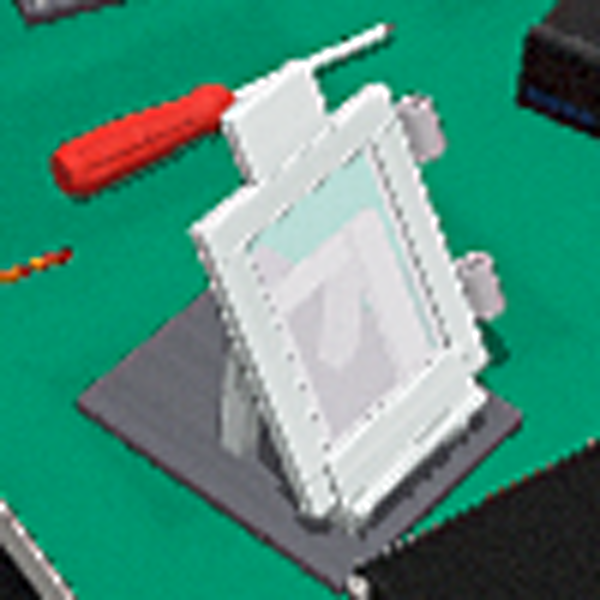

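```bash
cat >> h.py <<'E'
def ray(d,uv,z):
    uv=np.atleast_2d(uv).astype(float);K=d["camera_matrix"]
    r=np.c_[(uv[:,0]-K[0,2])/K[0,0],(uv[:,1]-K[1,2])/K[1,1],np.ones(len(uv))]@R.from_rotvec(d["rotation"]).as_matrix().T
    return d["eye"]+r*((z-d["eye"][2])/r[:,2])[:,None]
def tri(a,ua,b,ub):
    A=[];B=[]
    for d,u in((a,ua),(b,ub)):
        p=ray(d,u,0)[0];r=p-d["eye"];r/=np.linalg.norm(r);M=np.eye(3)-np.outer(r,r);A.append(M);B.append(M@d["eye"])
    x=np.linalg.solve(sum(A),sum(B));return x,[np.linalg.norm(M@x-bb) for M,bb in zip(A,B)]
E
python3 - <<'E'
from h import *
t=load("top0.npz");s=load("side0.npz");T=cloud(t);S=cloud(s)
# guard roof mask by height, in both
for n,d,P,box in(("top",t,T,(130,215,225,325)),("side",s,S,(135,235,290,380))):
    m=np.zeros((400,640),np.uint8);r0,r1,c0,c1=box
    m[r0:r1,c0:c1]=(np.abs(P[r0:r1,c0:c1,2]-.154)<.012)
    cs,_=cv2.findContours(m,0,2);c=max(cs,key=cv2.contourArea)
    p=ray(d,c[:,0],.154)[:,:2].astype(np.float32)
    r=cv2.minAreaRect(p*1000);print(n,r,"corners",cv2.boxPoints(r).round(1).tolist())
c=np.array([[105,200],[190,485],[515,385],[430,100]])/7+[350,165]
print("rack plate",ray(t,c,.008)[:,:2].round(4).tolist())
c=np.array([[140,92],[542,152],[497,465],[95,400]])/7+[225,130]
print("roof hand",ray(t,c,.154)[:,:2].round(4).tolist())
pu=np.array([130,435])/7+[225,130];pl=np.array([167,447])/7+[225,130]
print("pins top view",ray(t,pu,.114),ray(t,pu,.134),ray(t,pl,.034),ray(t,pl,.054))
# side view pin tips : upper tip (82,160)? lower (82,283)
su=np.array([82,160])/6+[290,135];sl=np.array([82,283])/6+[290,135]
for z in(.134,.13):print(ray(s,su,z),ray(s,sl,z-.08))
su=np.array([87,190])/6+[290,135];sl=np.array([87,314])/6+[290,135]
print("feet",ray(s,su,.114),ray(s,sl,.034))
crop(s,"pics/sc_pins.png",150,200,293,323,16);crop(t,"pics/tc_pins.png",180,205,233,263,20)
E
```

```text
top ((617.6743774414062, 234.74472045898438), (152.22589111328125, 120.58403015136719), 80.31814575195312) corners [[545.4000244140625, 169.89999389648438], [664.2999877929688, 149.60000610351562], [689.9000244140625, 299.6000061035156], [571.0, 319.8999938964844]]
side ((614.2146606445312, 228.32440185546875), (164.92959594726562, 123.9309310913086), 80.46260833740234) corners [[539.4000244140625, 157.3000030517578], [661.7000122070312, 136.6999969482422], [689.0, 299.3999938964844], [566.7999877929688, 319.8999938964844]]
rack plate [[0.5571, -0.0359], [0.4336, -0.0695], [0.4737, -0.212], [0.598, -0.1787]]
roof hand [[0.687, 0.2977], [0.6621, 0.1481], [0.545, 0.1669], [0.5719, 0.3156]]
pins top view [[0.56127463 0.31014795 0.114     ]] [[0.55998142 0.30649034 0.134     ]] [[0.56113732 0.30943737 0.034     ]] [[0.55994344 0.30606669 0.054     ]]
[[0.56117356 0.30531143 0.134     ]] [[0.5607536  0.30751989 0.054     ]]
[[0.56388222 0.31030458 0.13      ]] [[0.56323942 0.31211443 0.05      ]]
feet [[0.56393044 0.30573022 0.114     ]] [[0.56230443 0.30561271 0.034     ]]
```

View pics/sc_pins.png

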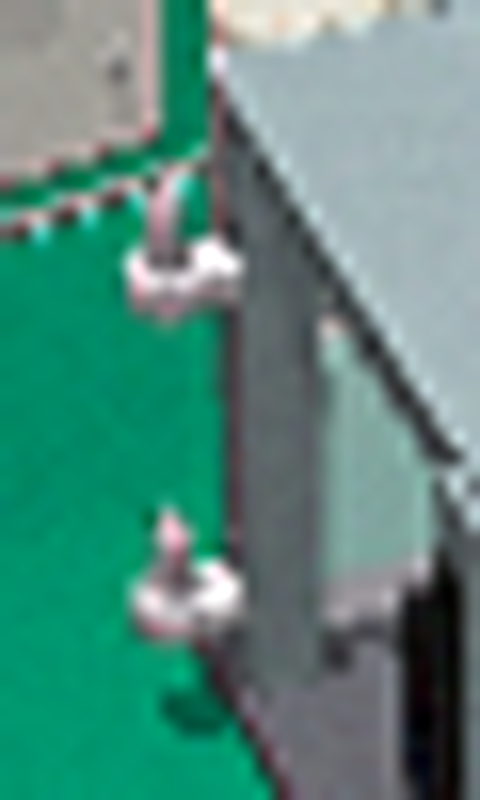

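View pics/tc_pins.png

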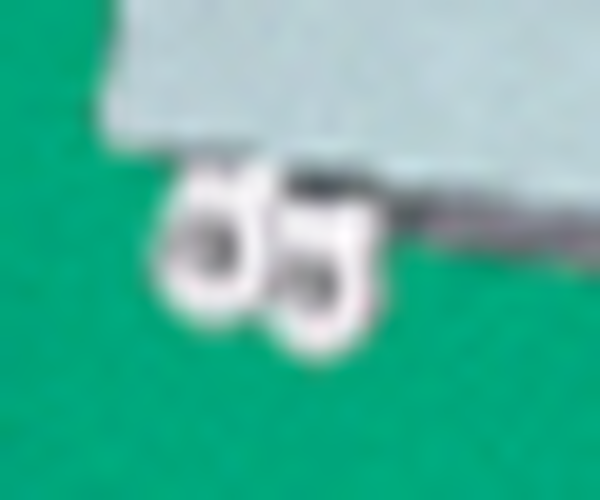

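```bash
cat >> h.py <<'E'
def px(x,y,s,c0,r0): return np.array([(x+.5)/s-.5+c0,(y+.5)/s-.5+r0])
E
python3 - <<'E'
from h import *
t=load("top0.npz");s=load("side0.npz");T=cloud(t);S=cloud(s)
yaw=np.arctan2(-.168,.9858);Rg=R.from_euler('z',yaw).as_matrix()
o=np.array([.6177,.2347,0])-Rg@[.07,0,0]
print("origin from roof",o, "pin",o+Rg@[0,.066,0])
tu=px(212,243,20,233,180);tl=px(315,285,20,233,180)
print("top pins mid",ray(t,tu,.124),ray(t,tl,.044))
su=px(168,268,16,293,150);sl=px(177,590,16,293,150);sut=px(172,172,16,293,150);slt=px(172,505,16,293,150)
print("side foot",ray(s,su,.114),ray(s,sl,.034));print("side tip",ray(s,sut,.134),ray(s,slt,.054))
print(tri(t,tu,s,(su+sut)/2),tri(t,tl,s,(sl+slt)/2))
P=o+Rg@[0,.066,0]
for z in (.114,.134,.034,.054):
    q=[*P[:2],z];print(z,proj(t,q),proj(s,q))
print(tu,tl,su,sut,sl,slt)
# rack
c=np.array([px(*a,7,350,165) for a in[[105,200],[190,485],[515,385],[430,100]]])
print("rack plate",ray(t,c,.008)[:,:2].round(4).tolist())
E
```

```text
origin from roof [0.54869488 0.24645985 0.        ] pin [0.55978274 0.31152182 0.        ]
top pins mid [[0.56190661 0.30949614 0.124     ]] [[0.56080992 0.30942965 0.044     ]]
side foot [[0.56102025 0.30978598 0.114     ]] [[0.56215938 0.31124984 0.034     ]]
side tip [[0.56373807 0.31231483 0.134     ]] [[0.56242286 0.31300089 0.054     ]]
(array([0.56166233, 0.30934143, 0.12533401]), [np.float64(0.00018065631131263695), np.float64(0.00018065631131258624)]) (array([0.56061786, 0.30896965, 0.04678888]), [np.float64(2.874451529975537e-05), np.float64(2.8744515299816565e-05)])
0.114 [[243.06757851 192.70177343]] [[302.40576827 166.11574697]]
0.134 [[241.66632411 192.25207581]] [[302.27723974 160.78648207]]
0.034 [[248.14719953 194.33195096]] [[302.89963927 186.5934538 ]]
0.054 [[246.95008097 193.94776565]] [[302.77911158 181.59593262]]
[243.125 191.675] [248.275 193.775] [303.03125 166.28125] [303.28125 160.28125] [303.59375 186.40625] [303.28125 181.09375]
rack plate [[0.5585, -0.0346], [0.4349, -0.0683], [0.475, -0.2107], [0.5994, -0.1774]]
```

```bash
cat > geo.py <<'E'
from h import *
ry=np.deg2rad(15.2);xr=np.array([np.cos(ry),np.sin(ry),0]);yr=np.array([-np.sin(ry),np.cos(ry),0]);zz=np.array([0,0,1.])
rc=np.array([.517,-.1228,0])
dz=np.cos(np.pi/6)*zz+.5*yr; dy=xr; dx=np.cross(dy,dz); Rd=np.c_[dx,dy,dz]
do=rc-.05*yr+.024*zz
E
python3 - <<'E'
from geo import *
t=load("top0.npz");s=load("side0.npz")
pts=np.array([[-5,-60,140],[-5,60,140],[5,-60,140],[5,60,140],[-5,-25,172],[-5,25,172],[5,-25,172],[5,25,172],[0,72,42],[0,72,122],[-5,-60,0],[-5,60,0],[5,-60,0]])/1000
W=do+pts@Rd.T
print("tab",do+Rd@[0,0,.156],"tool z",-dz)
for n,d,(r0,r1,c0,c1,k) in(("t",t,(165,245,350,440,8)),("s",s,(220,320,320,420,6))):
    im=cv2.resize(d["pixels"][r0:r1,c0:c1],None,fx=k,fy=k,interpolation=cv2.INTER_CUBIC)
    for i,q in enumerate(proj(d,W)):
        x=(q[0]+.5-c0)*k-.5;y=(q[1]+.5-r0)*k-.5
        cv2.circle(im,(int(x),int(y)),3,(0,0,255) if i<8 else (255,0,0),-1);cv2.putText(im,str(i),(int(x)+4,int(y)),0,.4,(255,0,255),1)
    cv2.imwrite(f"pics/ov_{n}.png",im)
E
```

```text
tab [ 0.5096587  -0.09577954  0.15909996] tool z [ 0.13109459 -0.48250825 -0.8660254 ]
```

View pics/ov_t.png

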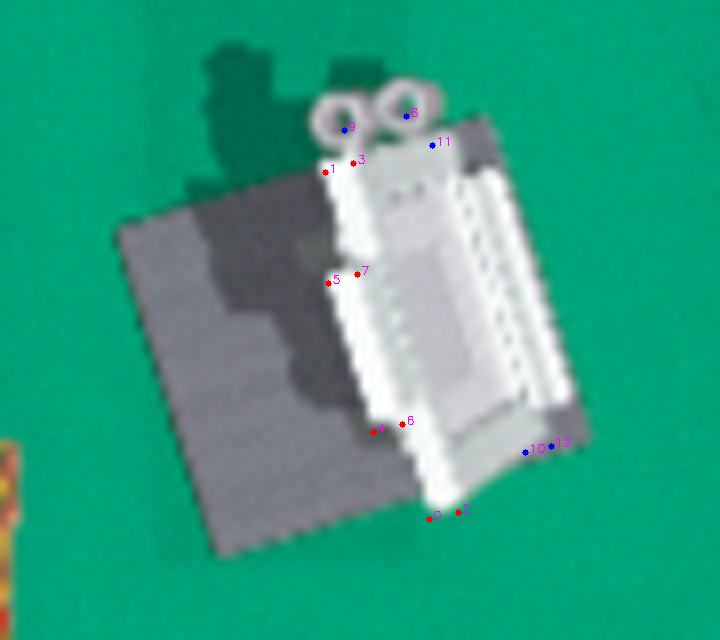

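View pics/ov_s.png

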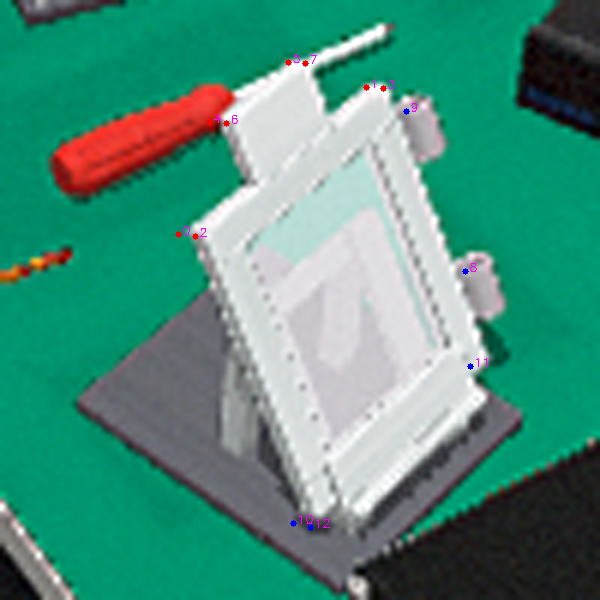

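```bash
cat > go.py <<'E'
from geo import *
tab=do+.004*xr+Rd@[0,0,.156]
def tool(dR,sgn=-1):  # tool frame holding a door of orientation dR
    return np.c_[-sgn*dR[:,1]*-1*-1 if 0 else np.cross(sgn*dR[:,0],-dR[:,2]),sgn*dR[:,0],-dR[:,2]]
def cmd(Rt,pt,st):
    R0=R.from_rotvec(st["ee_rot"]);p=R0.inv().apply(np.array(pt)-st["position"]);a=(R0.inv()*R.from_matrix(Rt)).as_rotvec()
    print("turn",a.round(4).tolist(),"shift",p.round(4).tolist(),"deg",np.rad2deg(np.linalg.norm(a)).round(1))
def show(st): print("t",round(st["t"],2),"j",np.round(st["joints"],3).tolist(),"p",np.round(st["position"],4).tolist(),"rv",np.round(st["ee_rot"],3).tolist(),"F",np.round(st["force"],1).tolist(),"M",np.round(st["torque"],2).tolist(),"op",round(st["opening"],4))
E
python3 - <<'E'
from go import *
from bench import env
st=env.read_state();show(st)
Rt=tool(Rd,-1);print(Rt.round(3),np.linalg.det(Rt))
cmd(Rt,[.40,.20,.32],st);cmd(Rt,tab+.070*dz,st)
E
```

```text
t 0.1 j [1.246, 0.126, -0.041, 1.405, 0.0, 1.571] p [0.1674, 0.4972, 0.2556] rv [-0.508, -3.1, 0.002] F [0.4, 0.1, 0.6] M [-0.0, -0.03, 0.02] op 0.0855
[[-0.965 -0.227  0.131]
 [-0.262  0.836 -0.483]
 [ 0.    -0.5   -0.866]] 1.0
turn [0.5067, -0.1549, -0.5763] shift [-0.3153, -0.2076, -0.0641] deg 44.9
turn [0.5067, -0.1549, -0.5763] shift [-0.4974, -0.4214, 0.0365] deg 44.9
```

Request:
carry_out(commands=[[[0.1,-0.03,-0.115],[-0.06,-0.04,-0.06],1],[[0.2,-0.06,-0.23],[-0.12,-0.08,-0.064],1],[[0.3,-0.09,-0.345],[-0.18,-0.12,-0.064],1],[[0.4,-0.12,-0.46],[-0.25,-0.165,-0.064],1],[[0.507,-0.155,-0.576],[-0.315,-0.208,-0.064],1]])

```text
t: 0.6
position: [0.3137, 0.3103, 0.3149]
ee_rot: [-0.363, 2.958, -0.762]
force: [1.2, 1.1, -0.8]
opening: 0.0853
```

Request:
carry_out(commands=[[[0,0,0],[0,0,0],1],[[0,0,0],[0,0,0],1]])

```text
t: 0.8
position: [0.3124, 0.3113, 0.3141]
ee_rot: [-0.353, 2.962, -0.756]
force: [0.2, 0.7, -0.6]
opening: 0.0853
```

```bash
cat > nx.py <<'E'
from go import *
from bench import env
st=env.read_state();show(st)
E
python3 - <<'E'
from nx import *
cmd(tool(Rd,-1),tab+.070*dz,st)
E
```

```text
t 0.8 j [1.001, 0.215, 0.101, 1.814, -0.358, 0.829] p [0.3124, 0.3113, 0.3141] rv [-0.353, 2.962, -0.756] F [0.2, 0.7, -0.6] M [0.42, 0.16, -0.0] op 0.0853
turn [0.023, -0.0078, -0.0259] shift [-0.0979, -0.3116, 0.2787] deg 2.0
```

Request:
carry_out(commands=[[[0.02,0,-0.02],[-0.011,-0.035,0.031],1],[[0.023,-0.008,-0.026],[-0.022,-0.07,0.062],1],[[0.023,-0.008,-0.026],[-0.033,-0.105,0.094],1],[[0.023,-0.008,-0.026],[-0.044,-0.14,0.125],1],[[0.023,-0.008,-0.026],[-0.055,-0.175,0.156],1]])

```text
t: 1.3
position: [0.4209, 0.1024, 0.262]
ee_rot: [-0.397, 2.941, -0.786]
force: [1.0, 1.3, -0.3]
opening: 0.0853
```

Request:
carry_out(commands=[[[0,0,0],[-0.011,-0.034,0.03],1],[[0,0,0],[-0.022,-0.068,0.06],1],[[0,0,0],[-0.033,-0.102,0.09],1],[[0,0,0],[-0.043,-0.137,0.122],1],[[0,0,0],[-0.043,-0.137,0.122],1]])

```text
t: 1.8
position: [0.5104, -0.0622, 0.2242]
ee_rot: [-0.387, 2.943, -0.789]
force: [-1.3, -0.3, 0.9]
opening: 0.0855
```

Run:
```python
from nx import *
cmd(tool(Rd,-1),tab+.070*dz,st);cmd(tool(Rd,-1),tab+.006*dz,st)
for n in("side","top"):
    d=env.get_image(n);np.savez(f"{n}1.npz",**d)
    if n=="side":crop(d,"pics/s1.png",200,330,300,430,5)
    else:crop(d,"pics/t1.png",130,250,340,460,5)
```

```text
t 1.8 j [0.143, 0.03, -0.294, 1.176, -0.519, -0.137] p [0.5104, -0.0622, 0.2242] rv [-0.387, 2.943, -0.789] F [-1.3, -0.3, 0.9] M [0.47, 0.19, -0.05] op 0.0855
turn [-0.0002, 0.0003, -0.004] shift [0.0055, 0.0046, 0.0025] deg 0.2
turn [-0.0002, 0.0003, -0.004] shift [0.0056, 0.0046, 0.0665] deg 0.2
```

View pics/s1.png

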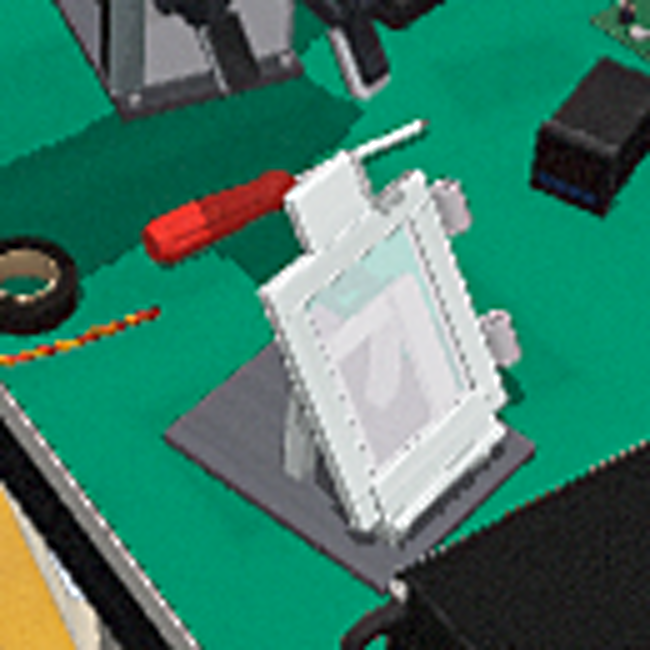

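View pics/t1.png

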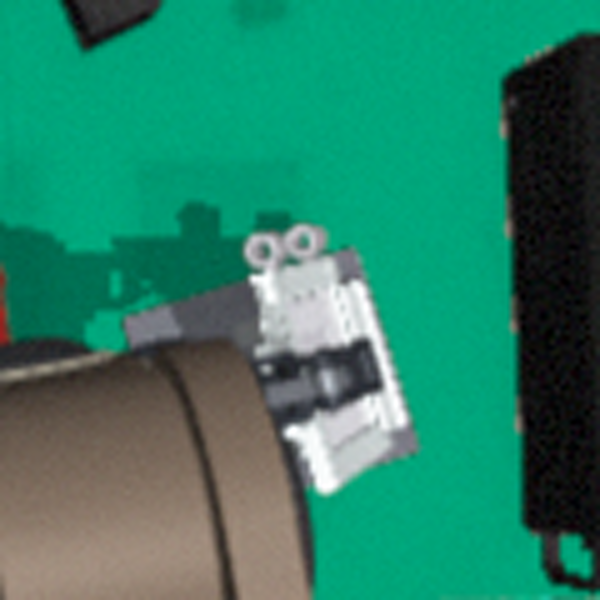

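Run:
```python
from nx import *
cmd(tool(Rd,-1),tab+.070*dz,st)
from go import *
fing=st["position"];s=load("side1.npz");print(proj(s,fing),proj(s,tab))
```

```text
t 1.9 j [0.149, 0.029, -0.293, 1.18, -0.519, -0.135] p [0.5094, -0.0592, 0.225] rv [-0.393, 2.943, -0.787] F [-0.9, 0.7, -0.3] M [0.44, 0.16, 0.04] op 0.0858
turn [0.0009, 0.0013, -0.0002] shift [0.0053, 0.0023, 0.0047] deg 0.1
[[357.68734628 212.04486902]] [[365.79389919 239.82108562]]
```

Request:
carry_out(commands=[[[0,0,0],[0.005,0.002,0.004],1],[[0,0,0],[0.005,0.002,0.015],1],[[0,0,0],[0.005,0.002,0.03],1],[[0,0,0],[0.005,0.002,0.045],1],[[0,0,0],[0.005,0.002,0.045],1]])

```text
t: 2.4
position: [0.5092, -0.0798, 0.1831]
ee_rot: [-0.399, 2.944, -0.788]
force: [-0.0, -0.6, 1.2]
opening: 0.085
```

Run:
```python
from nx import *
cmd(tool(Rd,-1),tab+.006*dz,st)
for n in("side","top"):
    d=env.get_image(n);np.savez(f"{n}1.npz",**d)
    if n=="side":crop(d,"pics/s2.png",190,320,300,430,5)
    else:crop(d,"pics/t2.png",160,240,360,440,7)
```

```text
t 2.4 j [0.106, 0.034, -0.383, 1.063, -0.516, -0.187] p [0.5092, -0.0798, 0.1831] rv [-0.399, 2.944, -0.788] F [-0.0, -0.6, 1.2] M [0.44, 0.19, 0.01] op 0.085
turn [0.0006, 0.0001, 0.0042] shift [-0.0003, -0.0015, 0.0225] deg 0.2
```

View pics/s2.png

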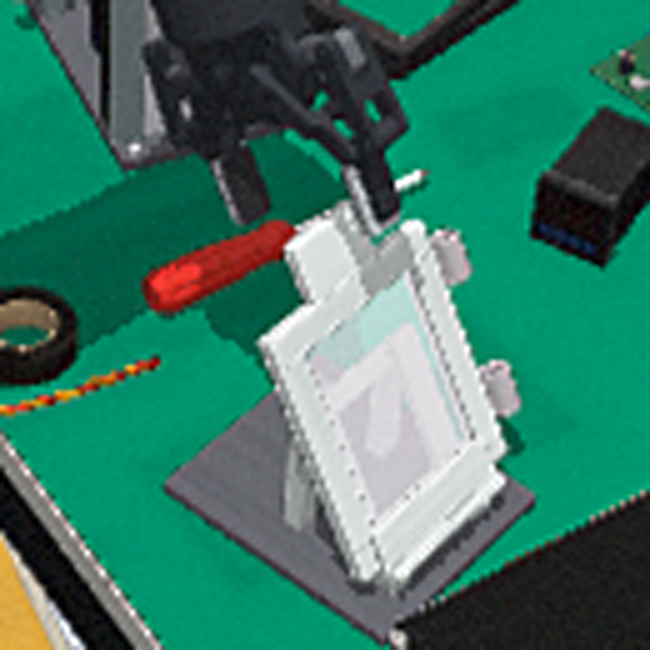

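View pics/t2.png

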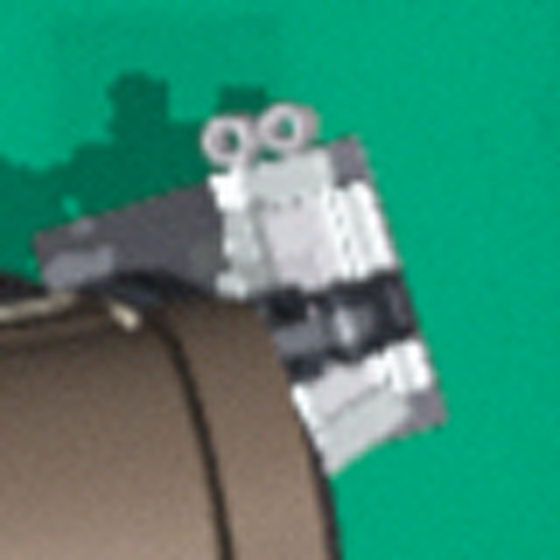

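Request:
carry_out(commands=[[[0,0,0],[0,-0.001,0.012],1],[[0,0,0],[0,-0.001,0.022],1],[[0,0,0],[0,-0.001,0.022],1]])

```text
t: 2.8
position: [0.513, -0.0917, 0.1658]
ee_rot: [-0.397, 2.943, -0.788]
force: [0.0, 0.4, 0.6]
opening: 0.0855
```

Request:
carry_out(commands=[[[0,0,0],[0,0,0],-0.5],[[0,0,0],[0,0,0],-1],[[0,0,0],[0,0,0],-1],[[0,0,0],[0,0,0],-1],[[0,0,0],[0,0,0],-1]])

```text
t: 3.3
position: [0.5135, -0.0916, 0.1668]
ee_rot: [-0.396, 2.942, -0.788]
force: [-1.1, 2.1, -0.7]
opening: 0.0123
```

Request:
carry_out(commands=[[[0,0,0],[0,0,0],-1],[[0,0,0],[0,0,0],-1],[[0,0,0],[0,0,0],-1],[[0,0,0],[0,0,0],-1],[[0,0,0],[0,0,0],-1]])

```text
t: 3.8
position: [0.5136, -0.0915, 0.1668]
ee_rot: [-0.396, 2.942, -0.788]
force: [-1.1, 4.1, 4.2]
opening: 0.0092
```

Run:
```python
from nx import *
cmd(tool(Rd,-1),tab+.006*dz,st)
```

```text
t 3.8 j [0.081, 0.042, -0.411, 1.009, -0.513, -0.215] p [0.5136, -0.0915, 0.1668] rv [-0.396, 2.942, -0.788] F [-1.1, 4.1, 4.2] M [0.95, 0.3, 0.01] op 0.0092
turn [0.0001, 0.0026, 0.0017] shift [0.0009, 0.0012, 0.0022] deg 0.2
```

Request:
carry_out(commands=[[[0,0,0],[0,0,-0.012],-1],[[0,0,0],[0,0,-0.025],-1],[[0,0,0],[0,0,-0.04],-1],[[0,0,0],[0,0,-0.055],-1],[[0,0,0],[0,0,-0.07],-1]])

```text
t: 4.3
position: [0.5034, -0.0581, 0.2269]
ee_rot: [-0.396, 2.944, -0.79]
force: [0.3, -0.7, -3.4]
opening: 0.0093
```

Request:
carry_out(commands=[[[0,0,0],[0,0,-0.02],-1],[[0,0,0],[0,0,-0.04],-1],[[0,0,0],[0,0,-0.04],-1]])

```text
t: 4.6
position: [0.4994, -0.0382, 0.2633]
ee_rot: [-0.396, 2.94, -0.788]
force: [0.9, -0.7, -1.6]
opening: 0.009
```

Run:
```python
from nx import *
Rup=R.from_euler('z',ry-np.pi/2).as_matrix();print(Rup.round(3))
cmd(tool(Rup,-1),[.46,.05,.30],st)
for n in("side","top"):
    d=env.get_image(n);np.savez(f"{n}1.npz",**d)
    if n=="side":crop(d,"pics/s3.png",170,310,290,430,5)
```

```text
t 4.6 j [0.197, 0.015, -0.224, 1.288, -0.523, -0.083] p [0.4994, -0.0382, 0.2633] rv [-0.396, 2.94, -0.788] F [0.9, -0.7, -1.6] M [0.74, 0.17, 0.04] op 0.009
[[ 0.262  0.965  0.   ]
 [-0.965  0.262 -0.   ]
 [-0.     0.     1.   ]]
turn [-0.5243, 0.0036, 0.0025] shift [0.0145, 0.0643, -0.0796] deg 30.0
```

View pics/s3.png

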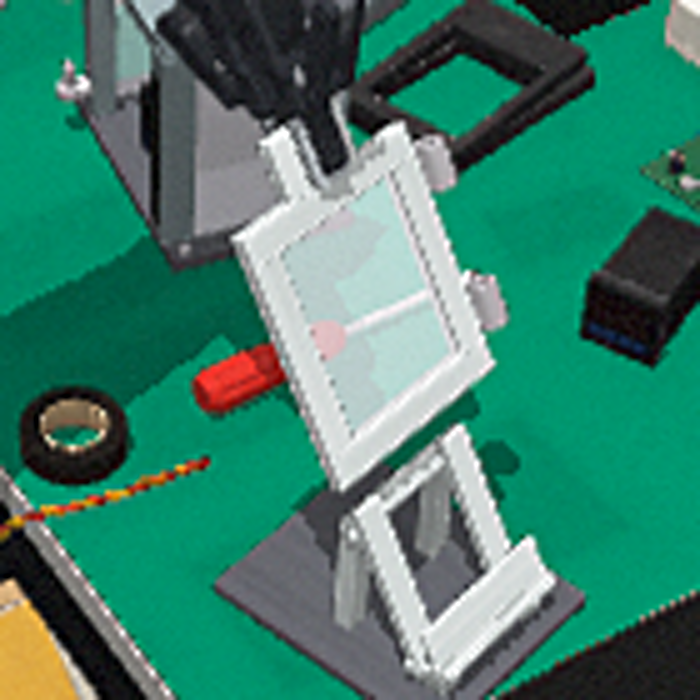

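Request:
carry_out(commands=[[[-0.05,0,0],[0,0.01,-0.03],-1],[[-0.16,0,0],[0,0.02,-0.05],-1],[[-0.28,0,0],[0.005,0.035,-0.06],-1],[[-0.4,0.001,0.001],[0.01,0.05,-0.07],-1],[[-0.524,0.003,0.002],[0.015,0.064,-0.08],-1]])

```text
t: 5.2
position: [0.4587, 0.0495, 0.2983]
ee_rot: [0.415, -3.111, -0.006]
force: [0.3, 0.0, -3.3]
opening: 0.0094
```

Request:
carry_out(commands=[[[0,0,0],[0,0,0],-1],[[0,0,0],[0,0,0],-1]])

```text
t: 5.4
position: [0.4593, 0.048, 0.2979]
ee_rot: [0.412, -3.112, 0.006]
force: [0.1, 0.3, -2.2]
opening: 0.0091
```

```bash
cat >> go.py <<'E'
Rup=R.from_euler('z',ry-np.pi/2).as_matrix()
E
python3 - <<'E'
from nx import *
cmd(tool(Rup,-1),[.40,.26,.28],st)
E
```

```text
t 5.4 j [0.106, 0.012, -0.072, 1.49, -0.004, -0.157] p [0.4593, 0.048, 0.2979] rv [0.412, -3.112, 0.006] F [0.1, 0.3, -2.2] M [0.03, -0.03, 0.01] op 0.0091
turn [-0.0032, -0.003, -0.0017] shift [0.0019, 0.2202, 0.0172] deg 0.3
```

Request:
carry_out(commands=[[[0,0,0],[0,0.04,0],-1],[[0,0,0],[0,0.08,0.005],-1],[[0,0,0],[0.001,0.12,0.01],-1],[[0,0,0],[0.002,0.16,0.015],-1],[[-0.003,-0.003,-0.002],[0.002,0.195,0.017],-1]])

```text
t: 5.9
position: [0.4053, 0.2384, 0.2807]
ee_rot: [-0.42, 3.112, 0.0]
force: [0.9, 0.1, -1.8]
opening: 0.0089
```

Request:
carry_out(commands=[[[0,0,0],[0,0.015,0],-1],[[0,0,0],[0,0.025,0],-1],[[0,0,0],[0,0.025,0],-1],[[0,0,0],[0,0.025,0],-1]])

```text
t: 6.3
position: [0.3996, 0.2607, 0.282]
ee_rot: [-0.418, 3.112, 0.003]
force: [0.4, -0.0, -2.4]
opening: 0.0092
```

Run:
```python
from nx import *
# expected door pose from TCP
Rt=R.from_rotvec(st["ee_rot"]).as_matrix();print(Rt.round(4).tolist())
Rdoor=np.c_[-Rt[:,1],-Rt[:,0]*1,-Rt[:,2]];print(np.linalg.det(Rdoor))
# tool x should be -door y? 
o=st["position"]-Rdoor@[0,0,.162]
pts=np.array([[0,72,18],[0,72,42],[0,72,98],[0,72,122],[5,-60,140],[-5,-60,140],[5,60,140],[0,-60,0],[0,60,0],[5,25,172],[5,-25,172]])/1000
W=o+pts@Rdoor.T;print(W[:4].round(4).tolist())
for n in("side","top"):
    d=env.get_image(n);np.savez(f"{n}2.npz",**d)
    q=proj(d,W)
    c0=int(q[:,0].mean())-65;r0=int(q[:,1].mean())-60;k=6
    im=cv2.resize(d["pixels"][r0:r0+120,c0:c0+130],None,fx=k,fy=k,interpolation=cv2.INTER_CUBIC)
    cv2.imwrite(f"pics/{n}4r.png",im)
    for i,p in enumerate(q):
        x=(p[0]+.5-c0)*k-.5;y=(p[1]+.5-r0)*k-.5
        cv2.circle(im,(int(x),int(y)),2,(0,0,255),-1);cv2.putText(im,str(i),(int(x)+4,int(y)),0,.4,(255,0,255),1)
    cv2.imwrite(f"pics/{n}4.png",im);print(n,c0,r0,k)
```

```text
t 6.3 j [0.577, 0.035, -0.083, 1.451, 0.001, 0.31] p [0.3996, 0.2607, 0.282] rv [-0.418, 3.112, 0.003] F [0.4, -0.0, -2.4] M [-0.01, 0.02, 0.02] op 0.0092
[[-0.9645, -0.264, 0.001], [-0.264, 0.9645, 0.0021], [-0.0015, 0.0018, -1.0]]
1.0000000000000002
[[0.4692, 0.28, 0.1381], [0.4692, 0.2799, 0.1621], [0.4691, 0.2798, 0.2181], [0.4691, 0.2798, 0.2421]]
side 200 99 6
top 190 188 6
```

View pics/side4.png

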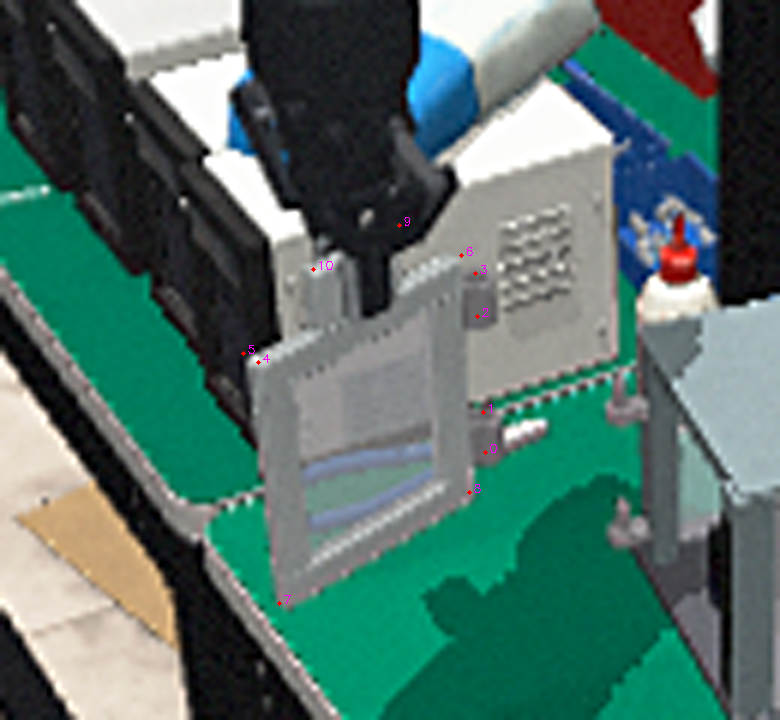

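View pics/top4.png

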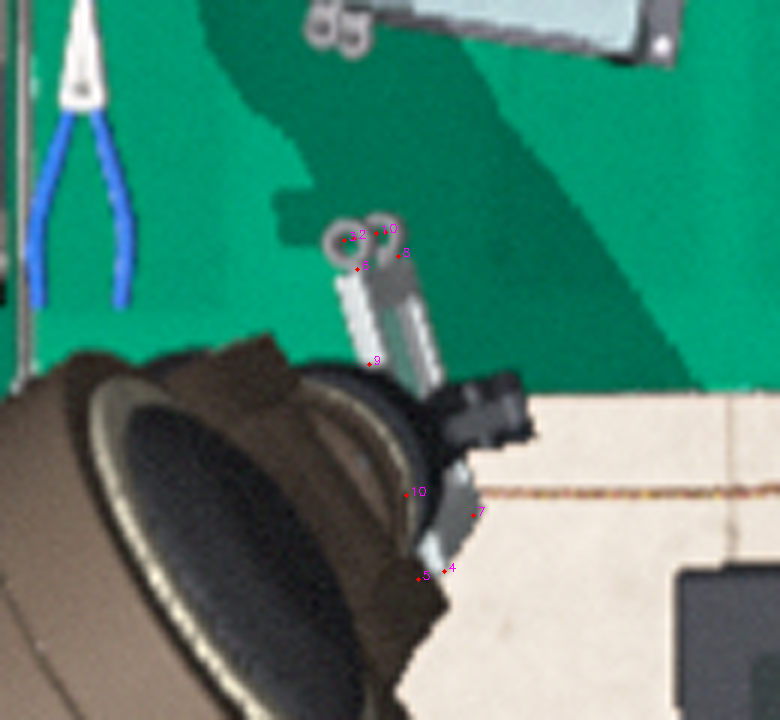

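Run:
```python
from h import *
for n in("side","top"):
    d=load(f"{n}2.npz")
    if n=="side":crop(d,"pics/s5.png",140,180,270,290,16)
    else:crop(d,"pics/t5.png",215,240,238,263,24)
```

```text
(no output)
```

View pics/s5.png

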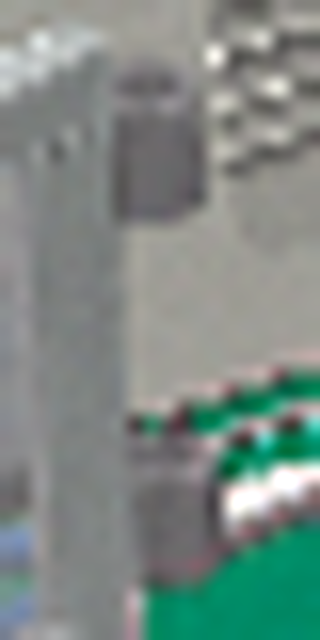

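View pics/t5.png

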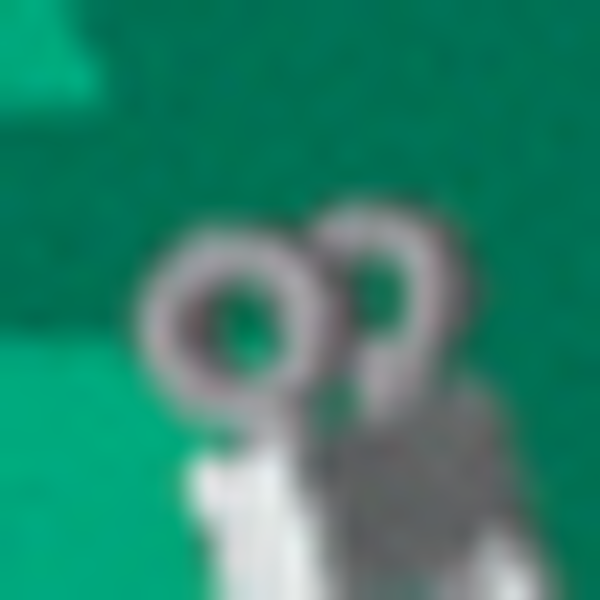

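Run:
```python
from h import *
t=load("top2.npz");s=load("side2.npz")
print("upper: top view",ray(t,[247.3,227.94],.2421)[0],"side",ray(s,[279.53,148.2],.2301)[0],"pred .4691 .2798")
print("lower: top view",ray(t,[252.6,226.6],.1621)[0],"side",ray(s,[280.6,170.9],.1501)[0],"pred .4692,.2800")
print(tri(t,[247.3,227.94],s,[279.53,144.84]),tri(t,[252.6,226.6],s,[280.6,167.6]))
print(proj(s,[.4691,.2798,.2301]),proj(s,[.4692,.28,.1501]),proj(t,[.4691,.2798,.2421]),proj(t,[.4692,.28,.1621]))
```

```text
upper: top view [0.46859519 0.27892609 0.2421    ] side [0.46945227 0.27715139 0.2301    ] pred .4691 .2798
lower: top view [0.46907852 0.27925049 0.1621    ] side [0.46931    0.27848488 0.1501    ] pred .4692,.2800
(array([0.46951599, 0.27860832, 0.24064143]), [np.float64(0.00111776596057202), np.float64(0.0011177659605719583)]) (array([0.46955938, 0.27904175, 0.16158653]), [np.float64(0.0005718907916121529), np.float64(0.0005718907916121261)])
[[278.9899163  147.78375664]] [[280.32891068 170.64682939]] [[246.92367352 227.73242043]] [[252.30630267 226.55869473]]
```

Request:
carry_out(commands=[[[0,0,0],[0,0,0.02],-1],[[0,0,0],[0,0.002,0.045],-1],[[0,0,0],[-0.01,0.004,0.069],-1],[[0,0,0],[-0.03,0.006,0.069],-1],[[0,0,0],[-0.05,0.006,0.069],-1]])

```text
t: 6.9
position: [0.4465, 0.2793, 0.2126]
ee_rot: [-0.416, 3.114, 0.004]
force: [-0.1, -0.2, -3.0]
opening: 0.0095
```

Request:
carry_out(commands=[[[0,0,0],[-0.01,0,0],-1],[[0,0,0],[-0.02,0,0],-1],[[0,0,0],[-0.02,0,0],-1],[[0,0,0],[-0.02,0,0],-1]])

```text
t: 7.3
position: [0.4652, 0.2853, 0.2135]
ee_rot: [-0.417, 3.113, 0.005]
force: [-0.9, -0.3, -2.7]
opening: 0.0089
```

```bash
cat > kn.py <<'E'
from nx import *
def door(st):
    Rt=R.from_rotvec(st["ee_rot"]).as_matrix();Rdoor=np.c_[-Rt[:,1],-Rt[:,0],-Rt[:,2]]
    return Rdoor,st["position"]-Rdoor@[0,0,.162]
Rdoor,o=door(st)
kl=o+Rdoor@[0,.072,.018];ku=o+Rdoor@[0,.072,.098]
print("kl",kl.round(4),"ku",ku.round(4),"open deg",-9.68-np.rad2deg(np.arctan2(Rdoor[1,0],Rdoor[0,0])))
def pics(tag,s=((145,205,285,335),10),t=((175,225,225,275),12)):
    for n,((r0,r1,c0,c1),k) in(("side",s),("top",t)):
        d=env.get_image(n);np.savez(f"{n}_{tag}.npz",**d);crop(d,f"pics/{n}_{tag}.png",r0,r1,c0,c1,k)
E
python3 - <<'E'
from kn import *
pics("a")
cmd(tool(Rdoor,-1),st["position"]+[.5614-ku[0],.311-ku[1],.210-st["position"][2]],st)
E
```

```text
t 7.3 j [0.549, 0.166, -0.086, 1.317, 0.003, 0.282] p [0.4652, 0.2853, 0.2135] rv [-0.417, 3.113, 0.005] F [-0.9, -0.3, -2.7] M [-0.03, 0.07, 0.01] op 0.0089
kl [0.5347 0.3047 0.0695] ku [0.5347 0.3045 0.1495] open deg 65.0437963836905
turn [0.0, 0.0, 0.0] shift [-0.0275, -0.0008, 0.0035] deg 0.0
```

View pics/side_a.png

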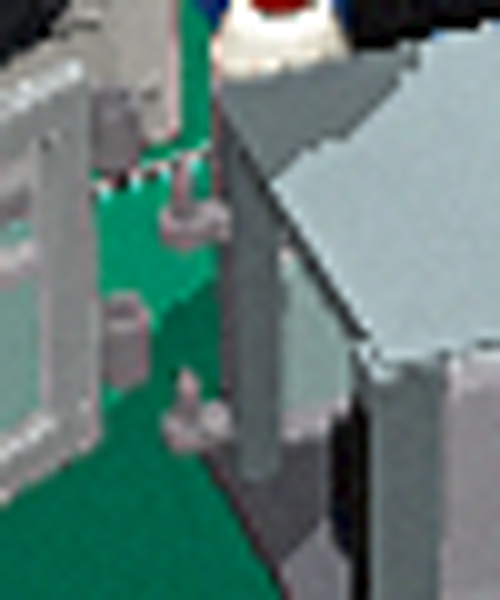

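View pics/top_a.png

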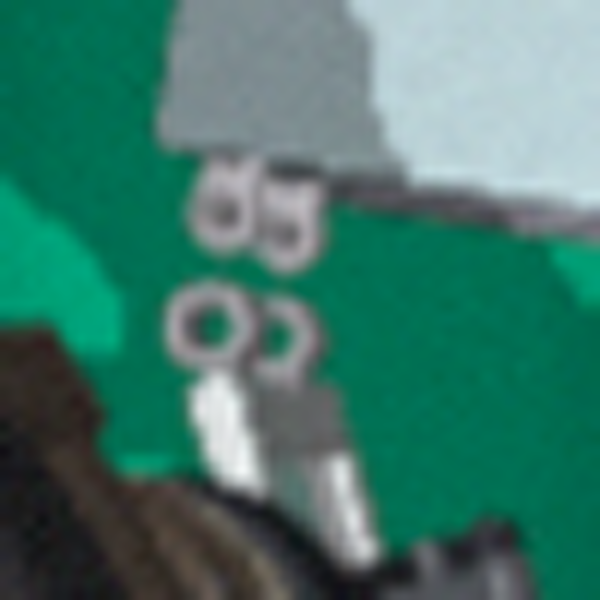

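Run:
```python
from h import *
t=load("top_a.npz");s=load("side_a.npz")
print("pins top",ray(t,[243.04,191.9],.124)[0],ray(t,[248.7,193.7],.044)[0])
print("pins side",ray(s,[302.85,162.5],.124)[0],ray(s,[303.25,183.9],.044)[0])
print("kn top",ray(t,[242.29,201.6],.1735)[0],ray(t,[247.6,202.9],.0935)[0],"kin .5347 .3046")
```

```text
pins top [0.56130627 0.30972937 0.124     ] [0.56100534 0.3082004  0.044     ]
pins side [0.5636116  0.31518892 0.124     ] [0.56142124 0.31179018 0.044     ]
kn top [0.53339409 0.3027695  0.1735    ] [0.53262913 0.30315239 0.0935    ] kin .5347 .3046
```

Request:
carry_out(commands=[[[0,0,0],[-0.008,0,0],-1],[[0,0,0],[-0.016,-0.001,0],-1],[[0,0,0],[-0.024,-0.001,0],-1],[[0,0,0],[-0.028,-0.001,0.002],-1],[[0,0,0],[-0.028,-0.001,0.002],-1]])

```text
t: 7.9
position: [0.4932, 0.2922, 0.2107]
ee_rot: [-0.418, 3.113, 0.005]
force: [0.5, -0.4, -2.6]
opening: 0.0091
```

Request:
carry_out(commands=[[[0,0,0],[0,0,0],-1],[[0,0,0],[0,0,0],-1]])

```text
t: 8.1
position: [0.4925, 0.292, 0.2113]
ee_rot: [-0.418, 3.113, 0.005]
force: [-0.3, 1.1, -3.3]
opening: 0.009
```

Run:
```python
from kn import *
pics("b",((145,205,285,325),14),((180,210,230,260),22))
```

```text
t 8.1 j [0.534, 0.217, -0.028, 1.323, 0.003, 0.267] p [0.4925, 0.292, 0.2113] rv [-0.418, 3.113, 0.005] F [-0.3, 1.1, -3.3] M [0.01, 0.03, 0.03] op 0.009
kl [0.562  0.3115 0.0674] ku [0.562  0.3112 0.1474] open deg 65.01729842177369
```

View pics/side_b.png

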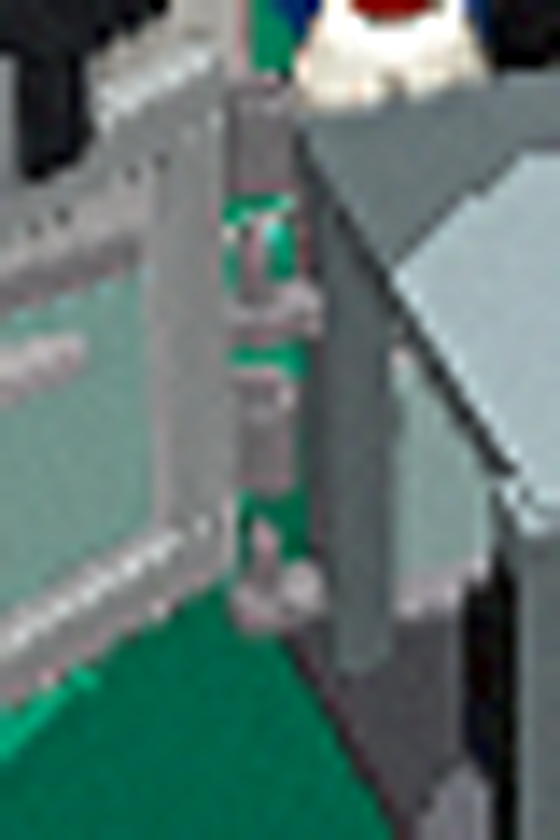

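View pics/top_b.png

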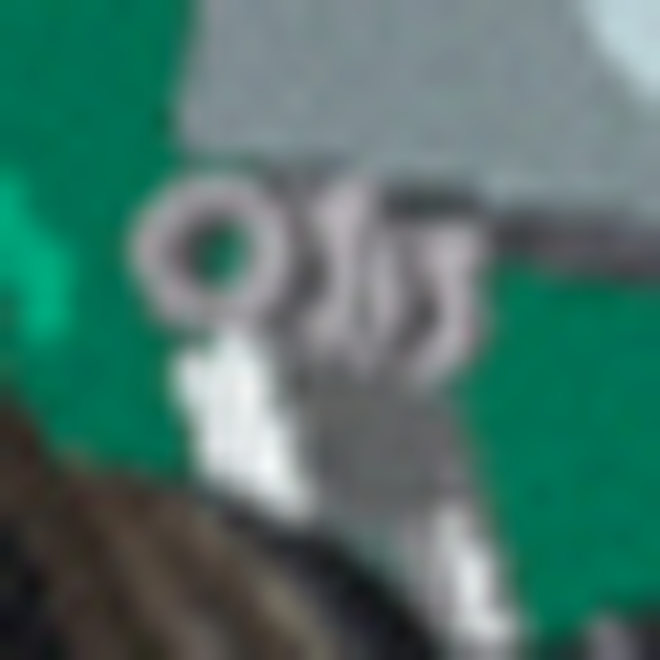

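Run:
```python
from h import *
t=load("top_b.npz");s=load("side_b.npz")
print("kn top",ray(t,[239.07,190.98],.1714)[0])
for z in(.114,.124,.134,.16,.08,.044):print(z,(proj(s,[.562,.311,z])-[285,145]+.5)*14-.5,(proj(t,[.562,.311,z])-[230,180]+.5)*22-.5)
```

```text
kn top [0.56074346 0.31104038 0.1714    ]
0.114 [[260.13833153 300.34093703]] [[302.051097   271.88965864]]
0.124 [[259.28325048 263.19403915]] [[286.83839158 266.80941216]]
0.134 [[258.42116216 225.74272778]] [[271.31102459 261.62408521]]
0.16 [[256.14631375 126.91752178]] [[229.39526089 247.62641648]]
0.08 [[262.99432739 424.41266769]] [[351.54511996 288.41806887]]
0.044 [[265.93467349 552.14878805]] [[400.47975075 304.75967143]]
```

Request:
carry_out(commands=[[[0,0,0],[0,-0.001,0.004],-1],[[0,0,0],[0,-0.001,0.008],-1],[[0,0,0],[0,-0.001,0.012],-1],[[0,0,0],[0,-0.001,0.015],-1],[[0,0,0],[0,-0.001,0.017],-1]])

```text
t: 8.7
position: [0.4928, 0.2911, 0.1939]
ee_rot: [-0.418, 3.113, 0.005]
force: [0.0, 0.8, -2.4]
opening: 0.0091
```

Request:
carry_out(commands=[[[0,0,0],[0,0,0.002],-1],[[0,0,0],[0,0,0.002],-1]])

```text
t: 8.9
position: [0.4929, 0.2911, 0.1921]
ee_rot: [-0.418, 3.113, 0.005]
force: [0.3, 0.5, -2.0]
opening: 0.0087
```

Run:
```python
from kn import *
pics("c",((145,205,285,325),14),((180,210,230,260),22))
```

```text
t 8.9 j [0.532, 0.22, -0.066, 1.282, 0.003, 0.265] p [0.4929, 0.2911, 0.1921] rv [-0.418, 3.113, 0.005] F [0.3, 0.5, -2.0] M [0.01, 0.02, -0.06] op 0.0087
kl [0.5623 0.3106 0.0482] ku [0.5623 0.3103 0.1282] open deg 65.0199239599724
```

View pics/side_c.png

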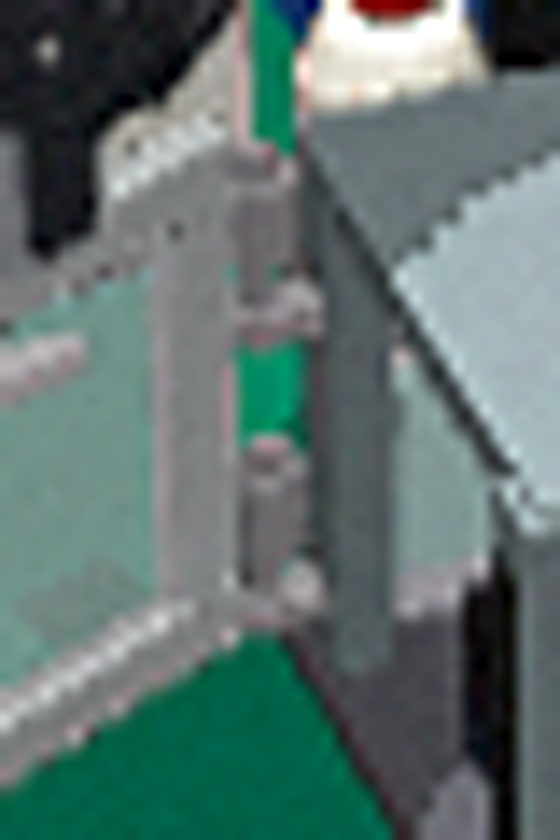

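View pics/top_c.png

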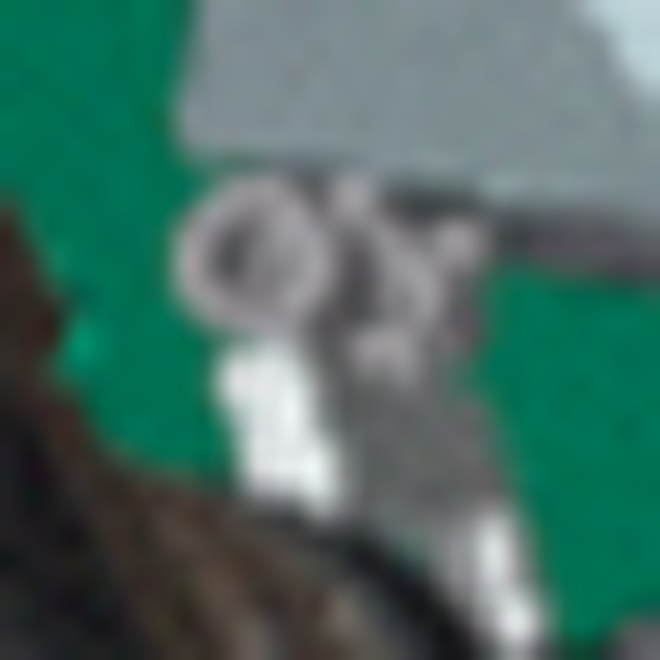

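Request:
carry_out(commands=[[[0,0,0],[0,0,0.003],-1],[[0,0,0],[0,0,0.006],-1],[[0,0,0],[0,0,0.009],-1],[[0,0,0],[0,0,0.011],-1],[[0,0,0],[0,0,0.011],-1]])

```text
t: 9.5
position: [0.4927, 0.2911, 0.1809]
ee_rot: [-0.418, 3.113, 0.005]
force: [0.6, -0.1, -2.2]
opening: 0.0089
```

```bash
python3 -c "from kn import *"
```

```text
t 9.5 j [0.532, 0.223, -0.088, 1.259, 0.003, 0.265] p [0.4927, 0.2911, 0.1809] rv [-0.418, 3.113, 0.005] F [0.6, -0.1, -2.2] M [0.02, 0.06, -0.01] op 0.0089
kl [0.5622 0.3105 0.037 ] ku [0.5622 0.3103 0.117 ] open deg 65.01851503957823
```

Sliding down freely. I continue to the seat in 1 mm steps, watching for contact.

Request:
carry_out(commands=[[[0,0,0],[0,0,0.001],-1],[[0,0,0],[0,0,0.002],-1],[[0,0,0],[0,0,0.002],-1]])

```text
t: 9.8
position: [0.493, 0.2912, 0.1794]
ee_rot: [-0.418, 3.113, 0.005]
force: [0.2, -0.2, -2.0]
opening: 0.0095
```

Request:
carry_out(commands=[[[0,0,0],[0,0,0.001],-1],[[0,0,0],[0,0,0.0015],-1],[[0,0,0],[0,0,0.0015],-1]])

```text
t: 10.1
position: [0.4929, 0.2913, 0.1791]
ee_rot: [-0.418, 3.112, 0.006]
force: [-2.8, -1.1, 5.4]
opening: 0.0089
```

Run:
```python
from kn import *
pics("d",((145,205,285,325),14),((180,210,230,260),22))
```

```text
t 10.1 j [0.532, 0.223, -0.092, 1.253, 0.003, 0.265] p [0.4929, 0.2913, 0.1791] rv [-0.418, 3.112, 0.006] F [-2.8, -1.1, 5.4] M [-0.27, 0.55, -0.08] op 0.0089
kl [0.5626 0.3109 0.0353] ku [0.5625 0.3105 0.1153] open deg 65.01748269220218
```

View pics/side_d.png

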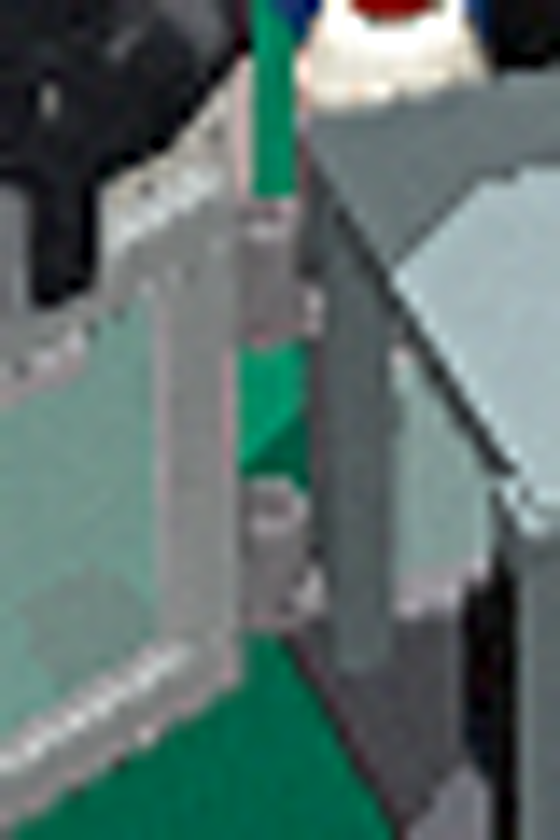

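Request:
carry_out(commands=[[[0,0,0],[0,0,0],-1],[[0,0,0],[0,0,0],-1],[[0,0,0],[0,0,0],-0.7],[[0,0,0],[0,0,0],-0.4],[[0,0,0],[0,0,0],-0.2]])

```text
t: 10.7
position: [0.4931, 0.2913, 0.1779]
ee_rot: [-0.418, 3.112, 0.005]
force: [-0.5, 0.3, 0.6]
opening: 0.0341
```

Request:
carry_out(commands=[[[0,0,0],[0,0,0],-0.2],[[0,0,0],[0,0,0],-0.2],[[0,0,0],[0,0,-0.02],-0.2],[[0,0,0],[0,0,-0.04],-0.2],[[0,0,0],[0,0,-0.04],-0.2]])

```text
t: 11.2
position: [0.494, 0.2917, 0.2206]
ee_rot: [-0.418, 3.109, 0.008]
force: [0.8, -0.2, -0.4]
opening: 0.0341
```

Run:
```python
from kn import *
pics("e",((120,220,250,350),7),((150,250,220,320),7))
```

```text
t 11.2 j [0.532, 0.215, -0.011, 1.338, 0.003, 0.265] p [0.494, 0.2917, 0.2206] rv [-0.418, 3.109, 0.008] F [0.8, -0.2, -0.4] M [0.05, -0.04, 0.0] op 0.0341
kl [0.5641 0.3115 0.077 ] ku [0.5637 0.3111 0.157 ] open deg 65.01622961375062
```

View pics/side_e.png

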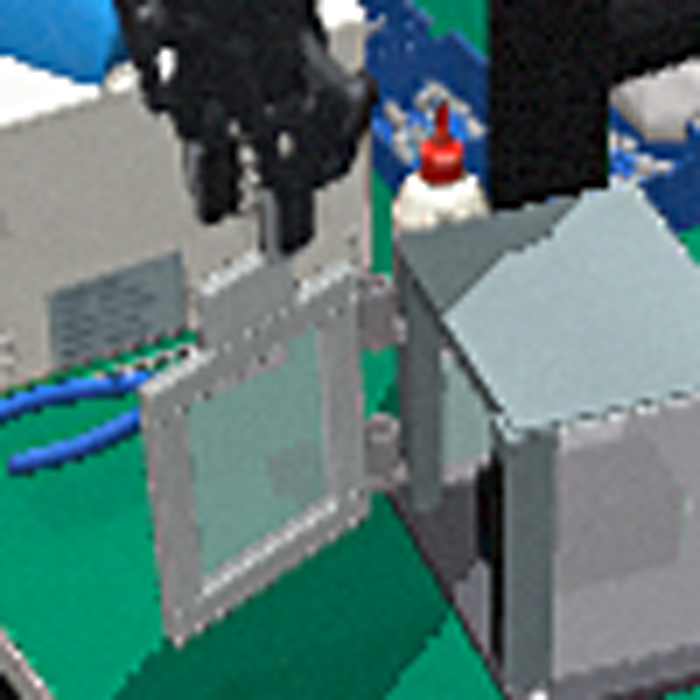

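View pics/top_e.png

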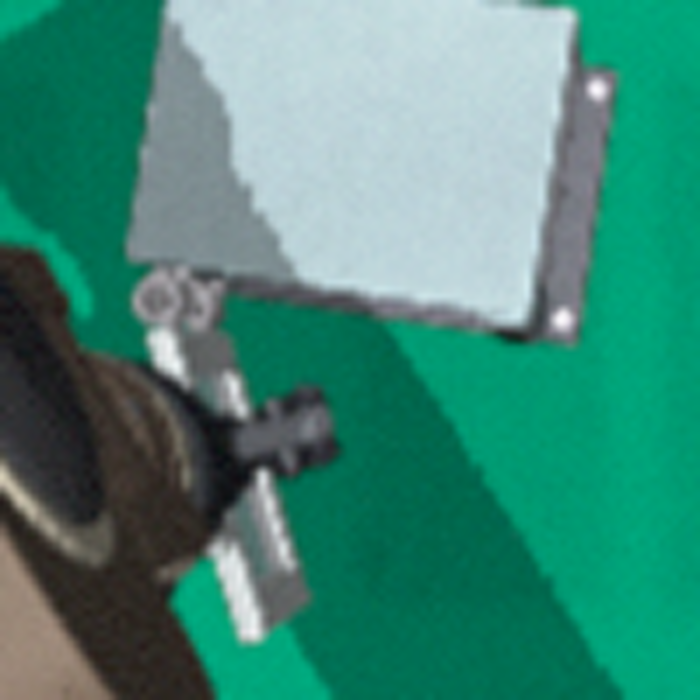

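```bash
cat > sw.py <<'E'
from go import *
g=np.arctan2(-.168,.9858);pin=np.array([.5623,.3105])
def W(th,d,r,z):
    th=np.deg2rad(th);a=g-np.pi/2-th;b=g-th+np.pi
    p=pin+r*np.array([np.cos(a),np.sin(a)])+d*np.array([np.cos(b),np.sin(b)])
    return tool(R.from_euler('z',g-th).as_matrix(),-1),np.array([*p,z])
def S(st,*a): print(a,end=" ");cmd(*W(*a),st)
E
python3 - <<'E'
from sw import *
from bench import env
st=env.read_state();show(st)
S(st,65,.045,.115,.26);S(st,65,.05,.115,.165)
E
```

```text
t 11.3 j [0.532, 0.216, -0.016, 1.336, 0.003, 0.265] p [0.4932, 0.2912, 0.2179] rv [-0.418, 3.112, 0.006] F [0.1, -0.5, -0.6] M [0.0, 0.06, -0.06] op 0.034
(65, 0.045, 0.115, 0.26) turn [0.0034, 0.0023, -0.0004] shift [0.0431, 0.0454, -0.0421] deg 0.2
(65, 0.05, 0.115, 0.165) turn [0.0034, 0.0023, -0.0004] shift [0.0434, 0.0501, 0.0529] deg 0.2
```

Request:
carry_out(commands=[[[0,0,0],[0,0,-0.02],-0.2],[[0,0,0],[0,0,-0.042],-1],[[0,0,0],[0.022,0.025,-0.042],-1],[[0,0,0],[0.043,0.05,-0.042],-1],[[0,0,0],[0.043,0.05,-0.042],-1]])

```text
t: 11.8
position: [0.4358, 0.329, 0.2591]
ee_rot: [0.423, -3.112, -0.005]
force: [-0.4, -0.9, -0.2]
opening: -0.0
```

Request:
carry_out(commands=[[[0,0,0],[0,0,0.025],-1],[[0,0,0],[0,0,0.05],-1],[[0,0,0],[0,0,0.075],-1],[[0,0,0],[0,0,0.095],-1],[[0,0,0],[0,0,0.095],-1]])

```text
t: 12.3
position: [0.4369, 0.3266, 0.161]
ee_rot: [0.417, -3.109, 0.0]
force: [-0.7, 0.2, -0.0]
opening: 0.0003
```

Run:
```python
from kn import *
from sw import *
for a in((60,.030),(60,.02),(55,.02),(50,.0195),(45,.0195),(40,.0195)):S(st,*a,.115,.165)
pics("f",((120,220,250,350),7),((150,250,220,320),7))
```

```text
t 12.3 j [0.641, 0.184, -0.18, 1.211, 0.002, 0.374] p [0.4369, 0.3266, 0.161] rv [0.417, -3.109, 0.0] F [-0.7, 0.2, -0.0] M [-0.01, -0.01, -0.03] op 0.0003
kl [0.5056 0.3455 0.0167] ku [0.506  0.3455 0.0967] open deg 65.03389902829463
(60, 0.03, 0.115, 0.165) turn [0.0008, -0.0046, -0.088] shift [0.0004, -0.0288, -0.004] deg 5.0
(60, 0.02, 0.115, 0.165) turn [0.0008, -0.0046, -0.088] shift [-0.0004, -0.0388, -0.004] deg 5.0
(55, 0.02, 0.115, 0.165) turn [0.001, -0.0046, -0.1753] shift [-0.0, -0.0489, -0.004] deg 10.0
(50, 0.0195, 0.115, 0.165) turn [0.0012, -0.0045, -0.2625] shift [-0.0006, -0.0596, -0.004] deg 15.0
(45, 0.0195, 0.115, 0.165) turn [0.0014, -0.0045, -0.3498] shift [-0.002, -0.0697, -0.004] deg 20.0
(40, 0.0195, 0.115, 0.165) turn [0.0016, -0.0044, -0.4371] shift [-0.0043, -0.0796, -0.004] deg 25.0
```

View pics/side_f.png

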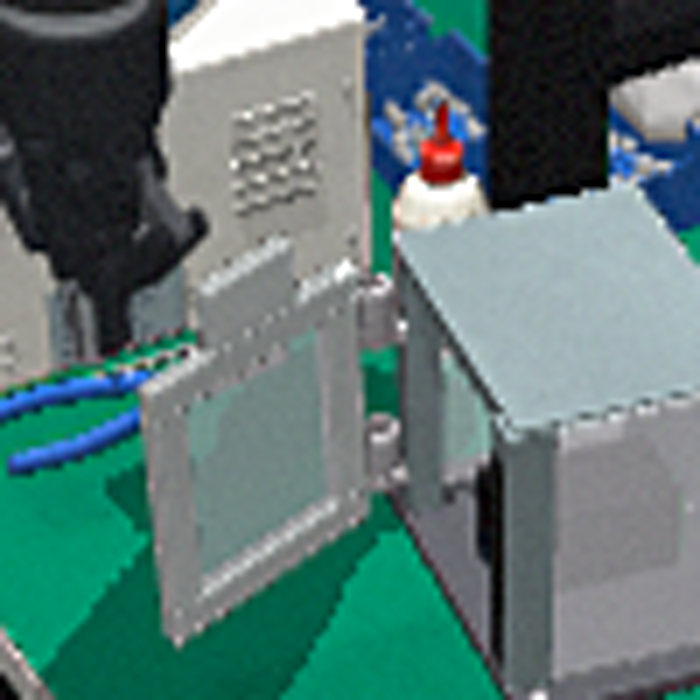

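View pics/top_f.png

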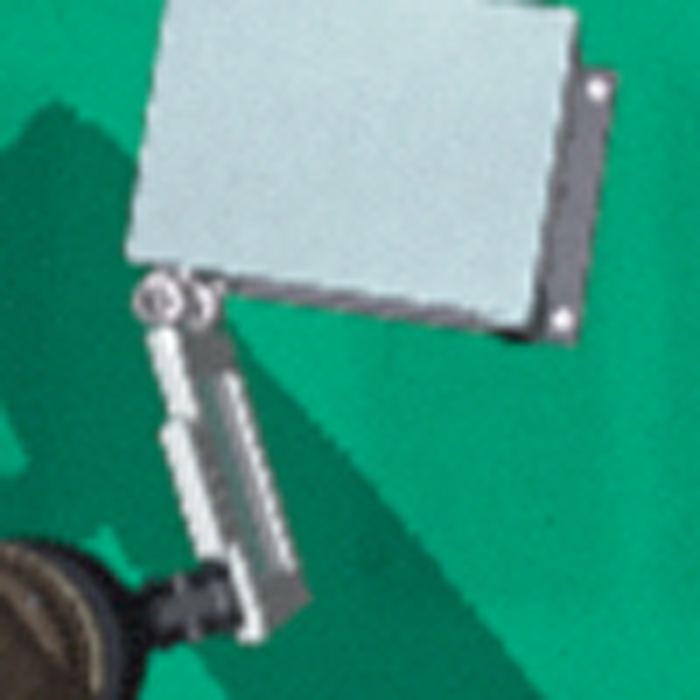

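Request:
carry_out(commands=[[[0,0,-0.02],[0,-0.012,-0.004],-1],[[0,0,-0.05],[0,-0.022,-0.004],-1],[[0,0,-0.09],[0,-0.03,-0.004],-1],[[0,0,-0.13],[0,-0.038,-0.004],-1],[[0,0,-0.175],[0,-0.046,-0.004],-1]])

```text
t: 12.9
position: [0.4512, 0.2838, 0.1705]
ee_rot: [-0.69, 3.061, 0.006]
force: [-0.2, 0.0, -0.1]
opening: -0.0002
```

Run:
```python
from kn import *
from sw import *
for a in((50,.0195),(45,.0195),(40,.0195),(35,.0195),(30,.0195)):S(st,*a,.115,.165)
pics("g",((120,220,250,350),7),((150,250,220,320),7))
```

```text
t 12.9 j [0.56, 0.151, -0.199, 1.217, 0.003, 0.116] p [0.4512, 0.2838, 0.1705] rv [-0.69, 3.061, 0.006] F [-0.2, 0.0, -0.1] M [0.0, 0.12, 0.04] op -0.0002
kl [0.5166 0.3154 0.0268] ku [0.5164 0.315  0.1068] open deg 54.89771826221271
(50, 0.0195, 0.115, 0.165) turn [0.003, 0.0045, -0.0856] shift [0.0045, -0.0139, 0.0055] deg 4.9
(45, 0.0195, 0.115, 0.165) turn [0.0028, 0.0047, -0.1729] shift [0.0049, -0.0241, 0.0054] deg 9.9
(40, 0.0195, 0.115, 0.165) turn [0.0026, 0.0048, -0.2602] shift [0.0044, -0.0343, 0.0054] deg 14.9
(35, 0.0195, 0.115, 0.165) turn [0.0024, 0.0049, -0.3474] shift [0.003, -0.0444, 0.0054] deg 19.9
(30, 0.0195, 0.115, 0.165) turn [0.0022, 0.005, -0.4347] shift [0.0007, -0.0543, 0.0054] deg 24.9
```

View pics/top_g.png

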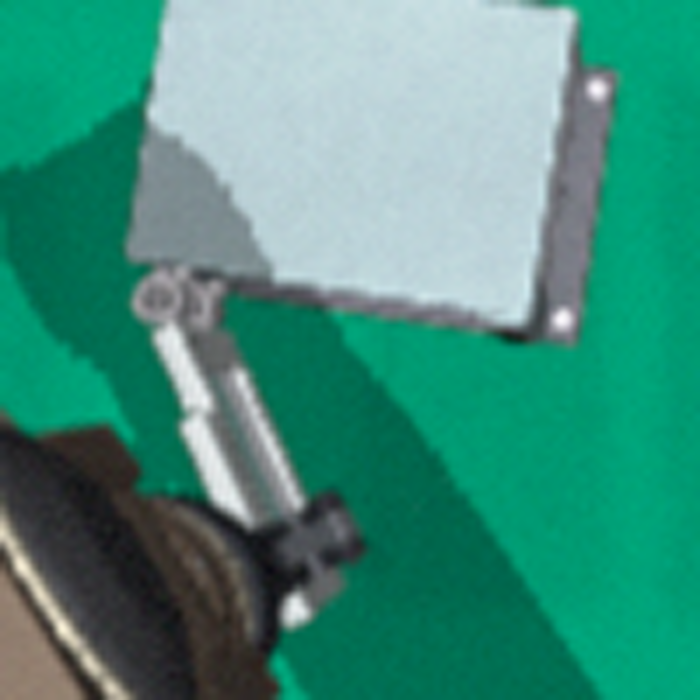

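Request:
carry_out(commands=[[[0,0,-0.03],[0.002,-0.006,0.002],-1],[[0,0,-0.08],[0.004,-0.013,0.005],-1],[[0,0,-0.13],[0.005,-0.019,0.005],-1],[[0,0,-0.17],[0.005,-0.024,0.005],-1],[[0,0,-0.21],[0.005,-0.029,0.005],-1]])

```text
t: 13.5
position: [0.4588, 0.2558, 0.1647]
ee_rot: [-1.006, 2.973, 0.006]
force: [1.2, 0.1, 0.3]
opening: 0.0
```

Request:
carry_out(commands=[[[0,0,-0.05],[0,-0.006,0],-1],[[0,0,-0.1],[0,-0.012,0],-1],[[0,0,-0.15],[-0.001,-0.018,0],-1],[[0,0,-0.2],[-0.002,-0.023,0],-1],[[0,0,-0.22],[-0.002,-0.026,0],-1]])

```text
t: 14.0
position: [0.4764, 0.2363, 0.1645]
ee_rot: [-1.325, 2.845, 0.005]
force: [0.8, 0.4, 0.3]
opening: -0.0
```

Run:
```python
from kn import *
from sw import *
for a in((30,.0195),(25,.0195),(20,.0195),(15,.0195),(10,.0195),(5,.0195),(0,.0195)):S(st,*a,.115,.165)
pics("i",((120,220,250,350),7),((150,250,220,320),7))
```

```text
t 14.0 j [0.459, 0.151, -0.212, 1.205, 0.003, -0.413] p [0.4764, 0.2363, 0.1645] rv [-1.325, 2.845, 0.005] F [0.8, 0.4, 0.3] M [0.06, 0.02, 0.04] op -0.0
kl [0.5229 0.292  0.0208] ku [0.5228 0.2916 0.1008] open deg 30.352231378159374
(30, 0.0195, 0.115, 0.165) turn [0.0013, 0.0044, -0.0063] shift [0.003, 0.0007, -0.0005] deg 0.4
(25, 0.0195, 0.115, 0.165) turn [0.0011, 0.0044, -0.0936] shift [0.0042, -0.0094, -0.0005] deg 5.4
(20, 0.0195, 0.115, 0.165) turn [0.0009, 0.0045, -0.1808] shift [0.0045, -0.0195, -0.0005] deg 10.4
(15, 0.0195, 0.115, 0.165) turn [0.0007, 0.0045, -0.2681] shift [0.0039, -0.0297, -0.0005] deg 15.4
(10, 0.0195, 0.115, 0.165) turn [0.0005, 0.0046, -0.3554] shift [0.0025, -0.0398, -0.0005] deg 20.4
(5, 0.0195, 0.115, 0.165) turn [0.0003, 0.0046, -0.4426] shift [0.0001, -0.0497, -0.0005] deg 25.4
(0, 0.0195, 0.115, 0.165) turn [0.0001, 0.0046, -0.5299] shift [-0.003, -0.0593, -0.0005] deg 30.4
```

View pics/top_i.png

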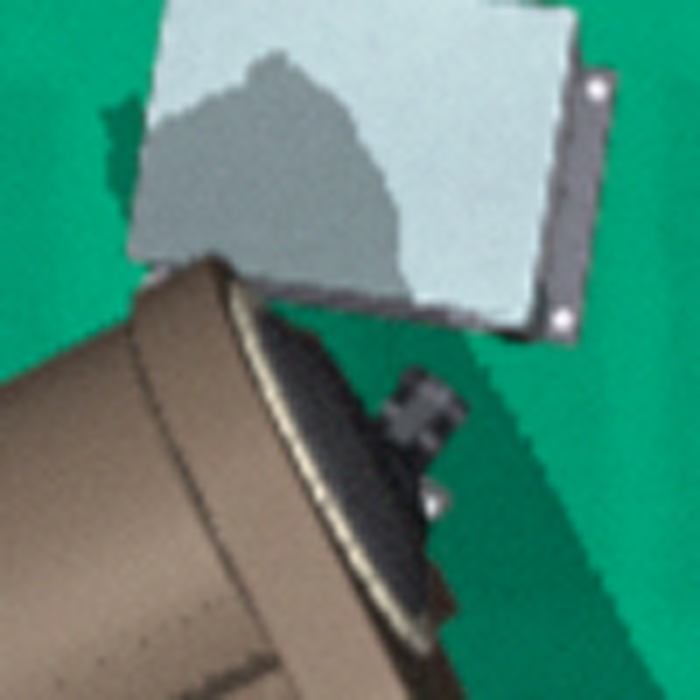

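View pics/side_i.png

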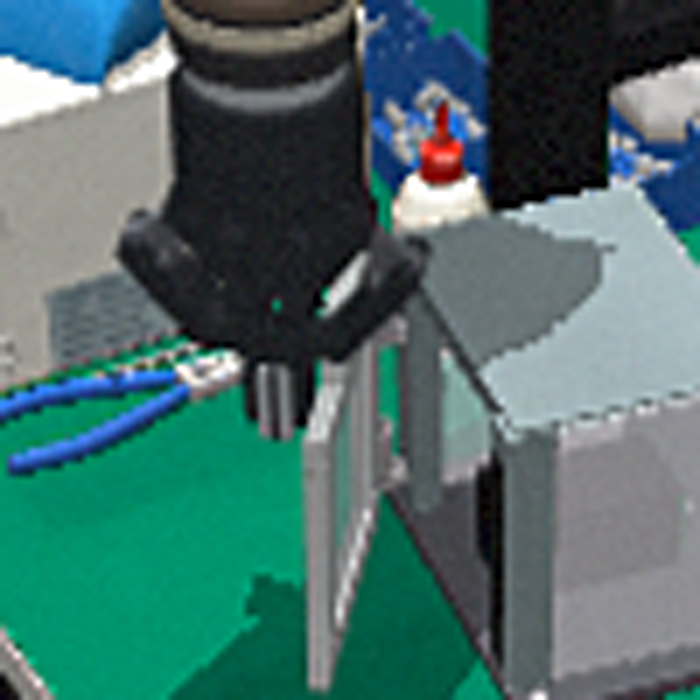

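Request:
carry_out(commands=[[[0,0,-0.05],[0.002,-0.005,0],-1],[[0,0,-0.1],[0.004,-0.01,0],-1],[[0,0,-0.15],[0.004,-0.016,0],-1],[[0,0,-0.2],[0.004,-0.022,0],-1],[[0,0,-0.25],[0.004,-0.028,0],-1]])

```text
t: 14.6
position: [0.4946, 0.2151, 0.164]
ee_rot: [-1.671, 2.657, 0.004]
force: [-0.6, 0.0, 0.1]
opening: 0.0003
```

Request:
carry_out(commands=[[[0,0,-0.04],[0,-0.004,0],-1],[[0,0,-0.08],[0,-0.008,0],-1],[[0,0,-0.12],[-0.001,-0.012,0],-1],[[0,0,-0.16],[-0.002,-0.016,0],-1],[[0,0,-0.18],[-0.003,-0.02,0],-1]])

```text
t: 15.1
position: [0.5139, 0.2089, 0.1639]
ee_rot: [-1.902, 2.497, 0.003]
force: [-1.8, -1.9, 1.1]
opening: -0.0
```

Run:
```python
from kn import *
from sw import *
for a in((5,.0195),(2,.0195),(0,.0195)):S(st,*a,.115,.165)
pics("j",((120,220,250,350),7),((150,250,220,320),7))
```

```text
t 15.1 j [0.385, 0.195, -0.16, 1.214, 0.002, -0.917] p [0.5139, 0.2089, 0.1639] rv [-1.902, 2.497, 0.003] F [-1.8, -1.9, 1.1] M [-0.36, 0.13, -0.06] op -0.0
kl [0.5332 0.2787 0.0201] ku [0.5331 0.2785 0.1001] open deg 5.71720726059521
(5, 0.0195, 0.115, 0.165) turn [0.0, 0.003, -0.0127] shift [0.0044, -0.0016, -0.0011] deg 0.7
(2, 0.0195, 0.115, 0.165) turn [-0.0001, 0.003, -0.065] shift [0.0052, -0.0077, -0.0011] deg 3.7
(0, 0.0195, 0.115, 0.165) turn [-0.0001, 0.003, -0.0999] shift [0.0055, -0.0117, -0.0011] deg 5.7
```

View pics/side_j.png

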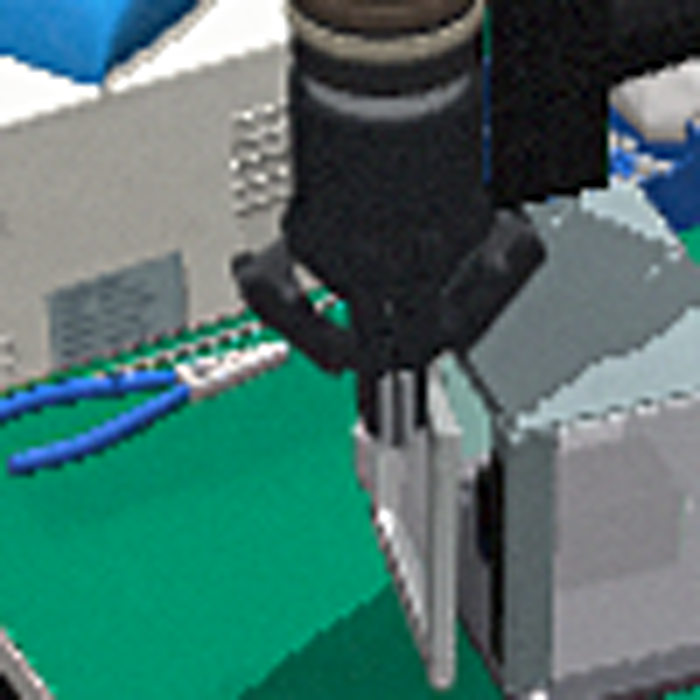

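Request:
carry_out(commands=[[[0,0,-0.03],[0.001,-0.004,0],-1],[[0,0,-0.06],[0.002,-0.008,0],-1],[[0,0,-0.09],[0.003,-0.012,0],-1],[[0,0,-0.09],[0.003,-0.012,0],-1]])

```text
t: 15.6
position: [0.5248, 0.203, 0.1636]
ee_rot: [-2.011, 2.41, 0.004]
force: [0.0, 0.6, -0.1]
opening: -0.0
```

Run:
```python
from kn import *
from sw import *
for a in((2,.0195),(0,.0195)):S(st,*a,.115,.165)
pics("k",((120,220,250,350),7),((150,250,220,320),7))
```

```text
t 15.6 j [0.367, 0.21, -0.142, 1.217, 0.003, -1.024] p [0.5248, 0.203, 0.1636] rv [-2.011, 2.41, 0.004] F [0.0, 0.6, -0.1] M [-0.0, -0.05, -0.02] op -0.0
kl [0.5378 0.2744 0.0199] ku [0.5377 0.2741 0.0999] open deg 0.6207917626216535
(2, 0.0195, 0.115, 0.165) turn [0.0001, 0.004, 0.0239] shift [0.002, 0.0046, -0.0014] deg 1.4
(0, 0.0195, 0.115, 0.165) turn [0.0001, 0.004, -0.011] shift [0.0027, 0.0006, -0.0014] deg 0.7
```

View pics/side_k.png

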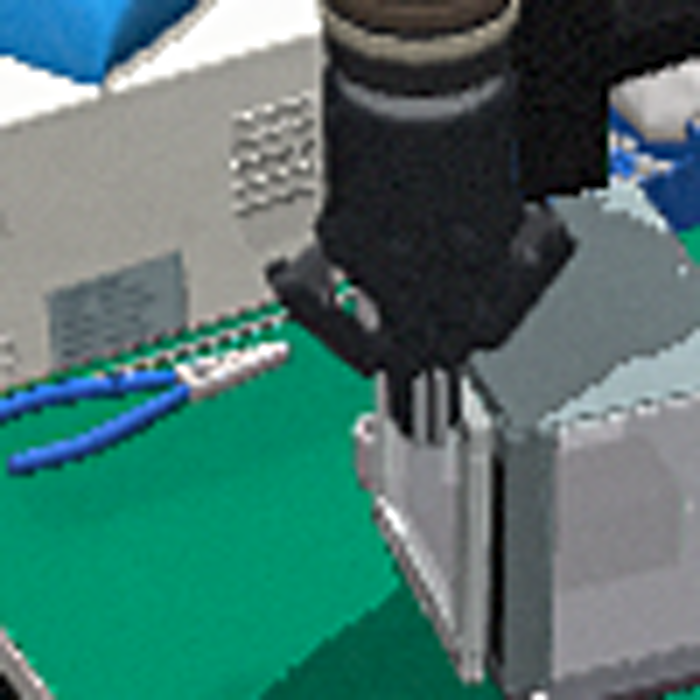

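Request:
carry_out(commands=[[[0,0,0],[0.001,-0.003,0],-1],[[0,0,0],[0.001,-0.005,0],-1],[[0,0,0],[0.001,-0.006,0],-1],[[0,0,0],[0.001,-0.006,0],-1]])

```text
t: 16.1
position: [0.5263, 0.2022, 0.1635]
ee_rot: [2.015, -2.409, -0.016]
force: [-16.0, 5.1, 7.3]
opening: -0.0003
```

Run:
```python
from kn import *
pics("l",((140,220,290,350),10),((150,250,220,320),7))
```

```text
t 16.1 j [0.362, 0.217, -0.134, 1.225, 0.009, -1.031] p [0.5263, 0.2022, 0.1635] rv [2.015, -2.409, -0.016] F [-16.0, 5.1, 7.3] M [1.01, 2.98, 0.05] op -0.0003
kl [0.5379 0.2741 0.0199] ku [0.5385 0.2735 0.0999] open deg 0.485817045788826
```

View pics/side_l.png

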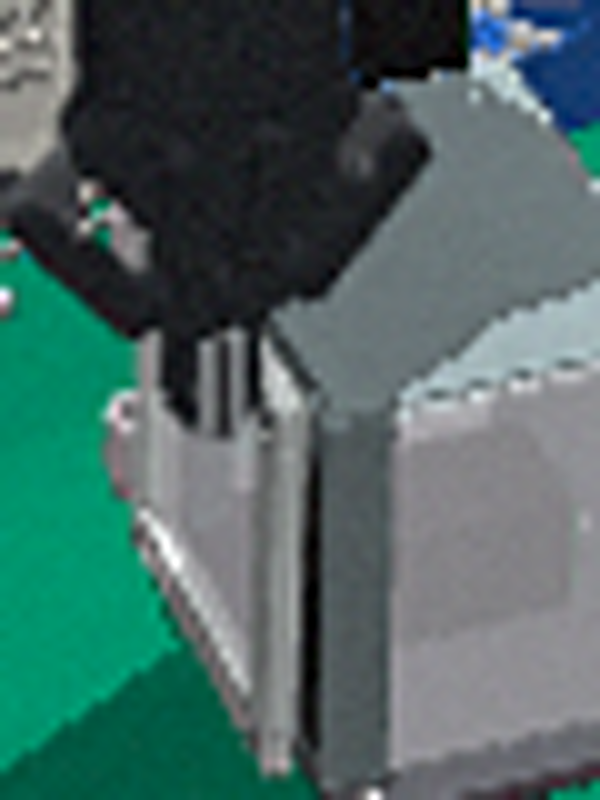

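Request:
carry_out(commands=[[[0,0,0],[0,0.006,0],-1],[[0,0,0],[0,0.012,0],-1],[[0,0,0],[0,0.025,0],-1],[[0,0,0],[0,0.045,0],-1],[[0,0,0],[0,0.065,0],-1]])

```text
t: 16.7
position: [0.4654, 0.2123, 0.1635]
ee_rot: [-2.012, 2.41, 0.003]
force: [-0.1, -0.7, -0.3]
opening: 0.0004
```

Request:
carry_out(commands=[[[0,0,0],[0,0.04,-0.02],-1],[[0,0,0],[0,0.08,-0.05],-1],[[0,0,0],[0,0.11,-0.09],-1],[[0,0,0],[0,0.14,-0.12],-1],[[0,0,0],[0,0.14,-0.12],-1]])

```text
t: 17.2
position: [0.3267, 0.2376, 0.2884]
ee_rot: [-2.011, 2.4, 0.003]
force: [-0.1, 0.3, 0.4]
opening: 0.0001
```

Run:
```python
from kn import *
pics("m",((140,220,290,350),10),((150,220,225,325),8))
d=env.get_image("top");cv2.imwrite("pics/top_full.png",d["pixels"])
```

```text
t 17.2 j [0.627, -0.108, -0.206, 1.463, 0.003, -0.768] p [0.3267, 0.2376, 0.2884] rv [-2.011, 2.4, 0.003] F [-0.1, 0.3, 0.4] M [0.04, -0.02, -0.03] op 0.0001
kl [0.3402 0.3097 0.1451] ku [0.3397 0.309  0.2251] open deg 0.42456434451979064
```

View pics/side_m.png

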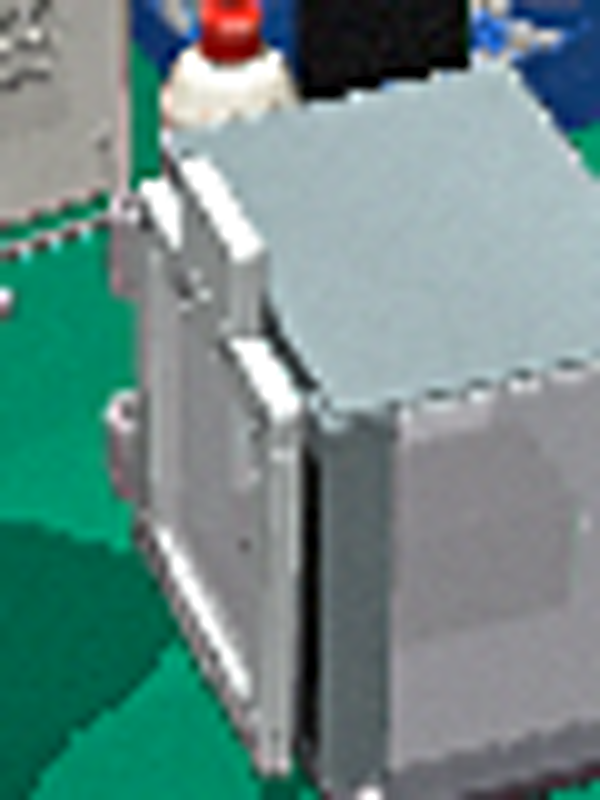

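View pics/top_m.png

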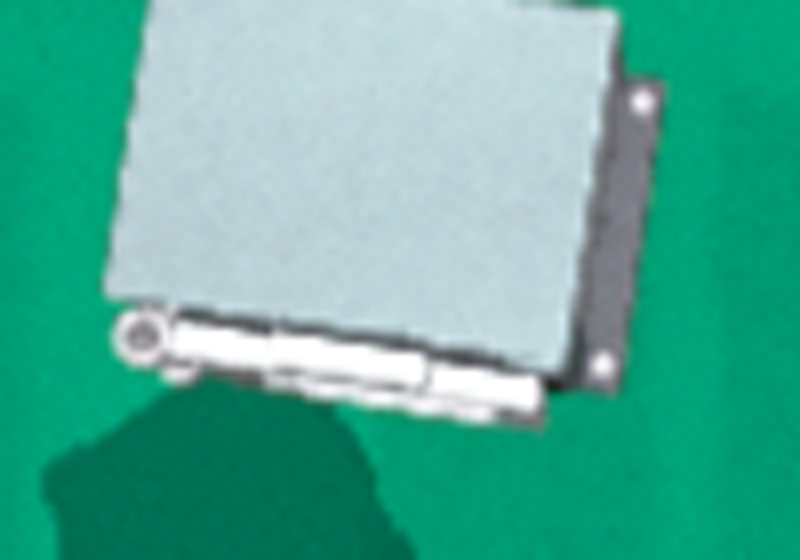

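View pics/top_full.png

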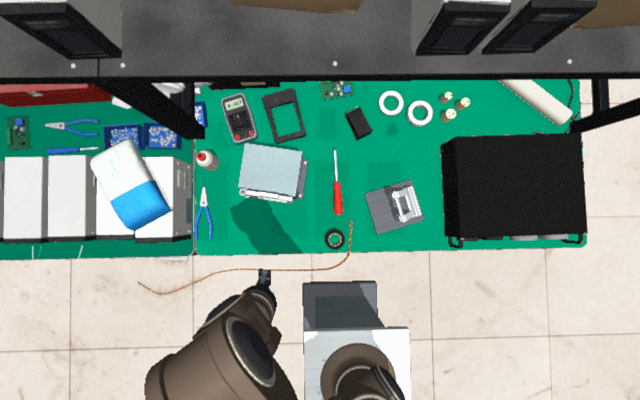

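Run:
```python
from sw import *
t=load("top_m.npz");P=cloud(t)
Rg=R.from_euler('z',g).as_matrix()
img=t["pixels"];white=(img.min(2)>235)
box=np.zeros_like(white);box[185:205,240:296]=1
m=(white&box).astype(np.uint8)
v,u=np.nonzero(m)
for z0,zn in((.188,"tab"),(.156,"leaf top")):
    k=np.abs(P[v,u,2]-z0)<.012
    w=ray(t,np.c_[u[k],v[k]],z0); w=(w-[*pin,0])@Rg   # guard frame relative to pin
    c=np.polyfit(w[:,1],w[:,0],1)
    print(zn,k.sum(),"y range",w[:,1].min().round(4),w[:,1].max().round(4),"x mean",w[:,0].mean().round(4),"slope deg",np.rad2deg(np.arctan(c[0])).round(2),"x at free edge",np.polyval(c,-.132).round(4))
# knuckle ring vs pin: closeness
s=load("side_m.npz")
a=g-np.pi/2
fe=np.array([*pin,.0])+Rg@[0,-.132,0]
for th in(0,3,6):
    aa=g-np.pi/2-np.deg2rad(th);e=np.array([pin[0]+.132*np.cos(aa),pin[1]+.132*np.sin(aa)]);n=np.array([np.cos(aa-np.pi/2),np.sin(aa-np.pi/2)])
    for off in(-.005,.005):
        q=[*(e+n*off),.156];print(th,off,(proj(s,q)-[290,140]+.5)*10-.5,(proj(t,q)-[225,150]+.5)*8-.5)
```

```text
tab 65 y range -0.0991 -0.0506 x mean 0.0003 slope deg 0.13 x at free edge 0.0002
leaf top 80 y range -0.1331 -0.0168 x mean -0.0003 slope deg 0.29 x at free edge -0.0006
0 -0.005 [[305.97120328 394.54027873]] [[532.49157478 375.20875103]]
0 0.005 [[273.11728219 402.0579665 ]] [[527.81424212 405.58475163]]
3 -0.005 [[283.36648709 399.89639705]] [[529.50360275 396.24828813]]
3 0.005 [[249.822489   406.38028339]] [[523.23492517 426.36299475]]
6 -0.005 [[260.26814195 404.54175842]] [[525.41314024 417.11987129]]
6 0.005 [[226.14202012 409.96685485]] [[517.56852755 446.89105109]]
```

Run:
```python
from sw import *
from bench import env
t=env.get_image("top");P=cloud(t);img=t["pixels"];white=(img.min(2)>235)
b=np.zeros_like(white);b[185:205,240:296]=1
z=P[...,2][white&b];print("tab top z",np.median(z[z>.175]),"leaf top",np.median(z[(z<.168)&(z>.14)]), "roof",np.nanmedian(P[160:175,255:285,2]),"table",np.nanmedian(P[225:235,290:310,2]))
a=load("top0.npz")["pixels"].astype(int);d=np.abs(img.astype(int)-a).max(2)
for n,(u,v) in dict(bottle=(205,160),pliers=(205,212),tape=(335,239),screwdriver=(337,182)).items():
    print(n,"changed px",(d[v-25:v+25,u-10:u+10]>60).sum())
s=env.read_state();print(s["force"].round(2),s["qd"].round(3),s["t"])
q=proj(t,[[.5623,.3105,.138],[.5623,.3105,.058]]);print(q)
```

```text
tab top z 0.18707391614580687 leaf top 0.15482663620617665 roof 0.15499324498537237 table 0.00036041382686735624
bottle changed px 0
pliers changed px 0
tape changed px 0
screwdriver changed px 0
[-0.39 -0.86 -0.87] [-0.011  0.017 -0.005  0.005  0.002  0.001] 17.4
[[241.75760108 191.20238797]
 [247.05393657 192.98487825]]
```

The heights match a seated door: tab top at 187 mm against 188, leaf top at 155 against 156. The door is shut to within about 1 mm, and the bystanders show no change. I let the arm settle and hand in.

Request:
carry_out(commands=[[[0,0,0],[0,0,0],-1],[[0,0,0],[0,0,0],-1],[[0,0,0],[0,0,0],-1]])

```text
t: 17.7
position: [0.3288, 0.2366, 0.2828]
ee_rot: [-2.013, 2.411, 0.004]
force: [0.3, -0.5, -0.3]
opening: -0.0
```

```bash
python3 -c "
from bench import env
print(env.read_state()['t'],env.job_done())"
```

```text
the job is handed in; nothing more can be done
17.7 None
```

The door is hanging on both pins and shut against the stop post. I handed the job in at 17.7 s.

I gripped the door by its tab, drew it about 110 mm out of the rest along its own axis and stood it upright. At 65° open I brought it in over the pins and lowered it until I felt the seat (about 8 N). Then I let go and swung it shut with the closed fingers until the stop pushed back at 16–18 N.

**Last checks:**
- **Shut:** the door lies within 0.3° of the enclosure's front, with its free edge within about 1 mm of the closed place.
- **Seated:** the camera put the tab top at 187 mm and the leaf top at 155 mm, against 188 and 156 expected. I did not measure the knuckle-to-pin distances directly with the door shut.
- **Bystanders:** the image around the screwdriver, bottle, tape and pliers did not change.
- **Robot:** the arm is clear of everything, with no contact force.

**Disagreements:** the camera and arm positions differed by 1–2 mm, and the side view put the upper pin about 5 mm off in y from the top view. A first reading by eye suggested the door was about 2° open, which the fitted lines did not bear out.

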